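# Lock the bracelet stand and hang the cuffs

## Robot

A 7-joint arm with a two-finger parallel gripper is mounted at the origin on a cart in front of the work surface, level with it; the furniture and walls round the work are solid. World frame = base frame: x ahead of the robot, y to its left, z up, the work surface at z = 0. Lengths are in m, angles in rad, forces in N, time in s.
With the tool pointing down it reaches from about 0.4 to 0.85 m from the base axis. Payload 10.4 kg.
Tool frame: the origin (TCP) lies at the very end of the fingers, on their centre line; the grasp point (between the pads) lies 19 mm behind it; x points along the fingers, z is the direction in which the jaws open and shut, and the axes are right-handed (so a half turn about x gives the same grasp; the last joint's range is limited). The gripper opens to 85 mm and grips with 20 to 120 N. Pads are 22 mm wide; open, the fingers measure 114 mm over their backs; the gripper's body (76 mm by 85 mm) begins 54 mm behind the grasp point. The pads swing forward as they close: fully open they stand 13 mm farther back than shut.
Start: joints at [1.256, 0.332, -0.065, 1.46, 0.022, 1.35, -0.088], TCP at [0.18, -0.599, 0.231] pointing down, gripper open.
Joint ranges: [-2.6, 2.6], [-0.5, 2.12], [-1.47, 1.34], [0.16, 2.42], [-1.27, 4.41], [0.06, 2.06], [-2.6, 2.6]. Speed limits (rad/s): [2.22, 2.22, 2.79, 2.79, 3.14, 3.14, 3.14].

## Interface

Orientations are given as a unit quaternion [x, y, z, w].
In Python, from workcell import telemetry, viewer, manip, spot_in, mark_of gives the robot as it stands. The module is installed in compiled form; this text tells all that it offers.
- The arm moves only by the shell command python3 -m crank 'ROWS' [FORCE]. ROWS is JSON, a list of rows, each a list of 3 entries, a list of its own where there are three numbers: the closure, from 0 (fully open) to 1 (shut), then the shift along the world's x, y, z in cm, then the turn, a rotation vector about the world's x, y, z in rad. A call has 1 to 12 rows; each row shifts and turns the commanded pose from where the row before left it; what a row does not reach is not made up. A row lasts 1/12 s, in which the tool goes at most 41.7 mm and 7.16 degrees, less where a joint would pass 70% of its speed; a pose out of reach is approached as far as the arm can. A call with a gripper value outside its range is refused whole. The fingers move at their own pace and stop on an object; FORCE is the grip in N (left out, the last holds). Time passes only in rows, so rows that do not move let the fingers close. It gives the time, the measured TCP pose, the force and the opening at its end, in the units of the state.
- telemetry.get_obs(): the state, without advancing time (a new reading comes with each control period).
- viewer.camera(name): name is "scene" or "top" or "wrist"; returns a dict with "frame" (420x560x3 uint8, red, green, blue), "intrinsics" (3x3 intrinsics, pixels), "cam_to_world" (4x4, takes a point from camera to world coordinates). Camera axes: x right, y up, looking along -z (the intrinsics and any distortion apply to the point x, -y, -z); pixel columns grow to the right and rows downward; lengths in m; the calibration is good to about 2 mm. A picture is of the moment at which its call begins. There is no depth.
- manip.hand_in(): hands the job in, once; it reports no verdict.
Trained networks look in a picture, given as the dict that the camera call returned (one of the last four; its "shot" number tells which), for a name from the list of things; names that differ only in an ending like _2 or _b are one class to them, and where a whole thing is asked for, a point or a joint stands for the part that bears it (a point fixed in the world has none). Each returns a list of dicts, best first, with "conf" (0 to 1); they miss things now and then, are a little off and sometimes report something else, mostly with a low value. They report only what shows in the picture. A call takes as long as a camera call.
- spot_in(thing, picture): "location" ([x, y, z] in m, in the coordinates of the camera as it stood for that picture, good to about 4 mm: the middle of the surface that is visible of it).
- mark_of(thing, picture): "location" ([x, y, z] in m, in the coordinates of the camera as it stood for that picture, good to about 4 mm: a listed point, or the origin of a listed thing).
The state is a dict: "clock": time; "joint_pos": joint angles; "joint_velocities": joint speeds; "tau": joint torques, N m; "position": TCP position; "ee_rot": TCP orientation; "ft_force": force on the tool from outside, world axes, zero at the start; "torque": the same for the moment, N m; "grip_width": opening from 0.0 (shut) to 1.0 (fully open).
Only numpy, scipy, OpenCV 4.12 (cv2) and the standard library are available. Lean on these libraries where they do the work, as an engineer would, in place of code of your own. Each camera call takes 0.05 s, during which the arm holds its last target. There are 200 camera calls.

## Task

First lock the bracelet stand with the scriber: in each of the two grooves in its base, slide the tip along the groove's floor until it drops into the hidden hole, and push the pin in there fully down. Only then hang every cuff bracelet standing on the bench astride the stand's bar, bezel up and none touching another. The scriber must end up standing in its block again, and the cork, the spool and the film can must be left alone.

Things in the scene. Friction and masses are not known exactly. Their poses are not given: they have to be found in the camera images.
- bar_top (a point): Centre of the top face of the bracelet stand's wooden bar, 140 mm above the bench: x across the bar (away from the robot), y along it, z up. Bar 250 long (y), 30 wide, 20 thick, on two 16 mm posts under it at y = +-105, above the rear half of a fixed wooden base 140 x 260 x 36 high. A hung cuff's bezel centre lies 13 mm above this face.
- groove_left (a point): Middle of the mouth of the left groove in the base's front part, 36 mm above the bench; axes as bar_top. Groove along y: 70 long, 11 wide, 20 mm deep, dark, flat floor. In its floor is a hole 10 mm long over the full groove width, its middle anywhere within 18 mm in y of this point (differs each time). A scriber tip fits in; at the pin's lowest it is 31 mm below this point.
- groove_right (a point): Same point of the right groove (same shape and sizes; its hole is placed independently).
- pin_left (a joint): Travel (m) of the lock pin in the left groove's hole: 0 up, 0.007 fully down. At 0 its head is 4 mm below the groove floor; it yields at about 3 N and stays where pushed. A steel flag in the base top behind the groove rises by twice the travel.
- pin_right (a joint): The same for the right groove's pin.
- handle (a point): Centre of the scriber's wooden handle, 12 x 12 mm, 51 long; a round steel rod 3.8 mm thick projects 54 mm from its lower end (tip 80 mm from this point). 25 g. It stands upright in its block, tip down. Own y axis points from the tip to the handle's end (up as it stands); own x and z are level, square to the handle's flats.
- block_hole (a point): Centre of the mouth of the scriber's hole, in the top of its wooden block (fixed, 50 x 50 x 62 mm high; axes square to its sides, z up). The hole is 10 mm wide and goes right through; the scriber's handle end rests on the block's top, so its handle's centre then stands 25.5 mm above this point.
- bezel1 (a point): Centre of the bezel (the raised setting on top, 18 x 16 x 16 mm) of silver cuff bracelet 1; may be absent. The cuff is a stiff upside-down U standing on its ends: 68 mm wide (own x, leg to leg), 50 clear inside, strip 36 wide (own y) and 5 thick, its top 40 high, bezel on that up to 56; this point is 48 mm above the ends. z up. 80 g.
- cuff1: Cuff bracelet 1: same axes, origin between the ends of its legs on the bench.
- bezel2 (a point): Bezel centre of cuff bracelet 2, which may be absent; same as bezel1.
- cuff2: Cuff bracelet 2: same axes, origin between the ends of its legs on the bench.
- bezel3 (a point): Bezel centre of cuff bracelet 3, which may be absent; same as bezel1.
- cuff3: Cuff bracelet 3: same axes, origin between the ends of its legs on the bench.
- bezel4 (a point): Bezel centre of cuff bracelet 4, which may be absent; same as bezel1.
- cuff4: Cuff bracelet 4: same axes, origin between the ends of its legs on the bench.
- solder_spool: Bystander: small grey-white spool, 42 across, 22 high (mm); origin at the centre of its underside.
- film_can: Bystander: black film can with a grey lid, 33 across, 54 high (mm); origin at the centre of its underside.
- cork_b: Bystander: round cork, 46 across, 20 high (mm); origin at the centre of its underside.

How it is judged:
On the way, in this order (a step that is already met when the one before it is completed fails the run):
1. both lock pins are pushed fully down (value of joint each of pin_left, pin_right above 0.0055 m), for 0.2 s.
2. every cuff present hangs astride the bar (x of bezel1 in the frame of bar_top between -0.016 and 0.016 m and y of bezel1 in the frame of bar_top between -0.118 and 0.118 m and z of bezel1 in the frame of bar_top between 0.008 and 0.019 m and angle between each of bezel1, bezel2, bezel3, bezel4's own z axis and vertical below 0.25 rad and angle between the y axis of each of bezel1, bezel2, bezel3, bezel4 and the y axis of bar_top, either way round below 0.35 rad and x of bezel2 in the frame of bar_top between -0.016 and 0.016 m and y of bezel2 in the frame of bar_top between -0.118 and 0.118 m and z of bezel2 in the frame of bar_top between 0.008 and 0.019 m and x of bezel3 in the frame of bar_top between -0.016 and 0.016 m and y of bezel3 in the frame of bar_top between -0.118 and 0.118 m and z of bezel3 in the frame of bar_top between 0.008 and 0.019 m and x of bezel4 in the frame of bar_top between -0.016 and 0.016 m and y of bezel4 in the frame of bar_top between -0.118 and 0.118 m and z of bezel4 in the frame of bar_top between 0.008 and 0.019 m), for 0.2 s.
At the end, for the whole second after the job is handed in: Pins >= 5.5 mm down; each cuff at rest astride the bar: bezel within 16 mm of its centre line, 118 mm of its middle, 8-19 mm above its top, upright to 0.25 rad, square to 0.35 rad, bezels > 37 mm apart; scriber in its block within 10 mm and 0.2 rad, handle centre below 98 mm (all of step 1 and all of step 2 and distance between bezel1 and bezel2 above 0.037 m and distance between each of bezel1, bezel2 and bezel3 above 0.037 m and distance between each of bezel1, bezel2, bezel3 and bezel4 above 0.037 m and linear speed of each of cuff1, cuff2, cuff3, cuff4 below 0.03 m/s and horizontal distance between handle and block_hole below 0.01 m and height (world z) of handle below 0.098 m and angle between handle's own y axis and vertical below 0.2 rad); the robot touches nothing.
It fails at once if the solder_spool is moved more than 5 cm (distance of solder_spool from where it was at the start of the episode above 0.05 m).
It fails at once if the film_can is moved more than 5 cm (distance of film_can from where it was at the start of the episode above 0.05 m).
It fails at once if the cork_b is moved more than 5 cm (distance of cork_b from where it was at the start of the episode above 0.05 m).
It fails at once if a cuff is hung on the bar before both pins are down (((x of bezel1 in the frame of bar_top between -0.016 and 0.016 m and y of bezel1 in the frame of bar_top between -0.118 and 0.118 m and z of bezel1 in the frame of bar_top between 0.008 and 0.019 m and angle between bezel1's own z axis and vertical below 0.25 rad and angle between the y axis of bezel1 and the y axis of bar_top, either way round below 0.35 rad) or (x of bezel2 in the frame of bar_top between -0.016 and 0.016 m and y of bezel2 in the frame of bar_top between -0.118 and 0.118 m and z of bezel2 in the frame of bar_top between 0.008 and 0.019 m and angle between bezel2's own z axis and vertical below 0.25 rad and angle between the y axis of bezel2 and the y axis of bar_top, either way round below 0.35 rad) or (x of bezel3 in the frame of bar_top between -0.016 and 0.016 m and y of bezel3 in the frame of bar_top between -0.118 and 0.118 m and z of bezel3 in the frame of bar_top between 0.008 and 0.019 m and angle between bezel3's own z axis and vertical below 0.25 rad and angle between the y axis of bezel3 and the y axis of bar_top, either way round below 0.35 rad) or (x of bezel4 in the frame of bar_top between -0.016 and 0.016 m and y of bezel4 in the frame of bar_top between -0.118 and 0.118 m and z of bezel4 in the frame of bar_top between 0.008 and 0.019 m and angle between bezel4's own z axis and vertical below 0.25 rad and angle between the y axis of bezel4 and the y axis of bar_top, either way round below 0.35 rad)) and not (value of joint each of pin_left, pin_right above 0.0055 m)).
Of cuff1, cuff2, cuff3, cuff4 only 2 to 4 are there at a start; the rules pass over those that are not, and their reading is None.
At some moment in a run one of cuff1, cuff2, cuff3, cuff4 may be knocked a few centimetres aside while the robot is not near it.
It also fails if it takes over 210 s, if anything falls off the work surface, if the arm or the gripper's body presses on something with over 40 N, if the wrist force passes 120 N, or if a joint passes its speed limit or range.

## Working session

There is one attempt and no reset: what is moved stays moved. The work goes in short steps, Python scripts to look and compute and a shell command to move; the robot and the scene stay as the last step left them, time stands still between calls to the robot, and variables do not carry over. Pictures are saved under pics/ and viewed, about 12 in all and at most 16, crops included, and the job is handed in when it is done.

```bash
mkdir -p pics
cat > h.py <<'E'
import numpy as np, cv2
from workcell import telemetry, viewer, manip, spot_in, mark_of
def W(p,l): return (p["cam_to_world"]@np.r_[l,1])[:3]
def save(p,n,s=1): cv2.imwrite(f"pics/{n}.png",cv2.resize(p["frame"][...,::-1],None,fx=s,fy=s))
def marks(p,names,f=mark_of,mn=.2):
    for n in names:
        print(n,[(np.round(W(p,d["location"])*1000).astype(int).tolist(),round(d["conf"],2)) for d in f(n,p) if d["conf"]>mn][:6])
def st():
    o=telemetry.get_obs(); print({k:np.round(o[k],4).tolist() for k in ("clock","position","ee_rot","ft_force","grip_width","joint_pos")})
E
python3 - <<'E'
from h import *
st()
N="bar_top groove_left groove_right handle block_hole bezel1 cuff1 solder_spool film_can cork_b".split()
for c in ("scene","top"):
    p=viewer.camera(c); save(p,c+"0",1.4); print(c,np.round(p["cam_to_world"],3).tolist()); marks(p,N)
E
```

```text
{'clock': 0.0, 'position': [0.1797, -0.5982, 0.2305], 'ee_rot': [0.4223, 0.5678, -0.4217, 0.567], 'ft_force': [0.1631, -0.1602, -0.3697], 'grip_width': 1.0024, 'joint_pos': [1.2564, 0.3328, -0.0647, 1.4609, 0.0216, 1.3499, -0.0885]}
scene [[0.893, 0.331, -0.304, 0.207], [-0.45, 0.655, -0.607, -0.646], [-0.002, 0.679, 0.734, 0.932], [0.0, 0.0, 0.0, 1.0]]
bar_top [([621, -31, 138], 0.78)]
groove_left [([553, 40, 37], 0.73)]
groove_right [([564, -107, 39], 0.94)]
handle [([438, -145, 86], 0.42)]
block_hole [([433, -146, 61], 0.9)]
bezel1 [([439, 113, 46], 0.95), ([495, 319, 49], 0.77), ([453, 218, 47], 0.68)]
cuff1 [([455, 218, -4], 0.77), ([435, 115, -1], 0.76), ([491, 311, 3], 0.67)]
solder_spool [([438, 115, 2], 0.68), ([560, 158, -1], 0.66)]
film_can [([511, -272, -2], 0.67)]
cork_b [([525, 216, -2], 0.6), ([437, 111, 44], 0.3)]
top [[-0.006, 0.995, -0.095, 0.43], [-1.0, -0.004, 0.017, 0.031], [0.017, 0.095, 0.995, 1.364], [0.0, 0.0, 0.0, 1.0]]
bar_top [([625, -31, 139], 0.73), ([552, 30, 35], 0.63), ([439, 110, 50], 0.47), ([434, -142, 88], 0.24)]
groove_left [([553, 32, 34], 0.61), ([492, 309, 52], 0.34)]
groove_right [([563, -110, 34], 0.59)]
handle [([434, -144, 86], 0.61)]
block_hole [([439, -146, 64], 0.84), ([440, 115, -2], 0.65)]
bezel1 [([440, 110, 46], 0.91), ([490, 313, 49], 0.83), ([451, 218, 50], 0.75)]
cuff1 [([455, 210, -2], 0.96), ([441, 112, -2], 0.68), ([492, 312, 2], 0.66)]
solder_spool []
film_can [([507, -273, 1], 0.65)]
cork_b [([529, 221, -4], 0.77), ([553, 29, 36], 0.6)]
```

View pics/scene0.png

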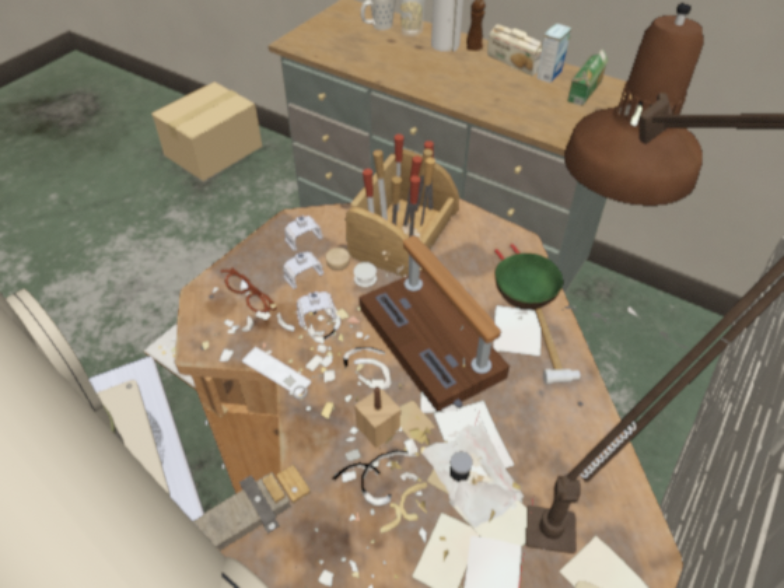

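View pics/top0.png

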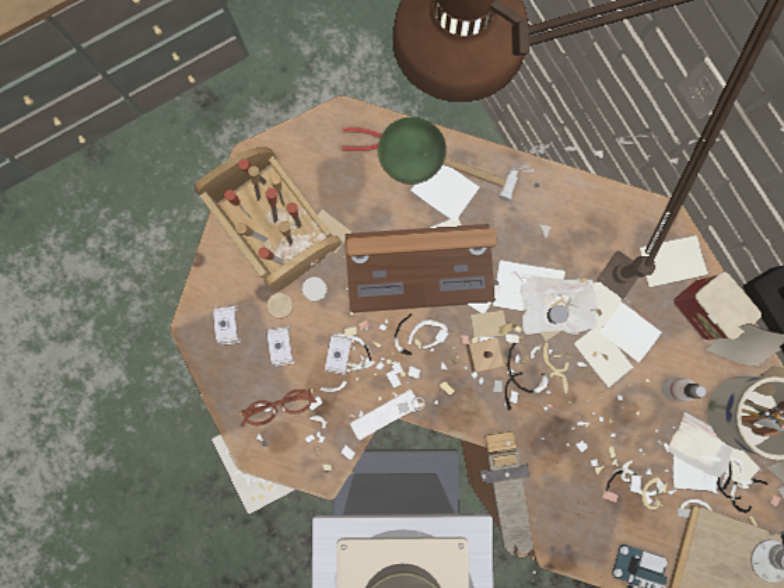

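The scene and top views agree. There are three cuffs, with top-view pixels (337,353), (278,347) and (226,325). The stand is at (420,270) with grooves at (380,290) and (462,284), and the scriber block is at (488,355). Next I compute the yaws and the first move.

```bash
cat >> h.py <<'E'
from scipy.spatial.transform import Rotation as R
def proj(p,X):
    c=np.linalg.inv(p["cam_to_world"])@np.r_[X,1]; K=p["intrinsics"]; v=K@np.array([c[0],-c[1],-c[2]]); return v[:2]/v[2]
def ray(p,uv,z):
    K=p["intrinsics"]; d=np.linalg.inv(K)@np.array([uv[0],uv[1],1.]); T=p["cam_to_world"]; d=T[:3,:3]@np.array([d[0],-d[1],-d[2]]); o=T[:3,3]
    return o+d*(z-o[2])/d[2]
def rows(dx,rot=(0,0,0)): print("cm",np.round(np.array(dx)*100,2).tolist(),"rot",np.round(rot,3).tolist())
E
python3 - <<'E'
from h import *
o=telemetry.get_obs(); M=R.from_quat(o["ee_rot"]).as_matrix(); print(np.round(M,3))
p=viewer.camera("top"); f=p["frame"]
hsv=cv2.cvtColor(f,cv2.COLOR_RGB2HSV)
for c in [(440,111),(453,216),(492,312)]:
    u=proj(p,np.array([*c,40])/1000); 
    m=np.zeros(f.shape[:2],np.uint8); x,y=u.astype(int); 
    m[y-20:y+20,x-16:x+16]=((hsv[...,1]<60)&(hsv[...,2]>140))[y-20:y+20,x-16:x+16]*255
    cs,_=cv2.findContours(m,0,1); k=max(cs,key=cv2.contourArea); print(c,u.round(1),cv2.minAreaRect(k))
goal=np.array([.436,-.145,.20]); rows(goal-o["position"])
# yaw wanted: jaws along y
zy=M[:,2]; print("jaw yaw",np.arctan2(zy[1],zy[0]))
p=viewer.camera("wrist"); print(np.round(np.linalg.inv(np.block([[M,np.array(o["position"])[:,None]],[np.zeros((1,3)),np.ones((1,1))]]))@p["cam_to_world"],3).tolist())
E
```

```text
[[ 0.     0.958  0.288]
 [-0.     0.288 -0.958]
 [-1.     0.     0.   ]]
(440, 111) [241.6 251.9] ((244.0, 250.0), (34.0, 24.0), 90.0)
(453, 216) [198.8 246.8] ((196.0, 246.0), (38.0, 28.0), 90.0)
(492, 312) [159.8 231.1] ((161.90277099609375, 232.27212524414062), (29.3869571685791, 20.16752052307129), 77.19573211669922)
cm [25.62, 45.36, -3.13] rot [0, 0, 0]
jaw yaw -1.2790855133289551
[[-0.001, 0.297, -0.955, -0.143], [-0.001, 0.955, 0.297, 0.076], [1.0, 0.001, -0.001, -0.0], [0.0, 0.0, 0.0, 1.0]]
```

```bash
python3 -m crank '[[0,[1,3.2,0.2],[0,0,-0.02]],[0,[1.5,3.2,0.2],[0,0,-0.02]],[0,[1.5,3.2,0],[0,0,-0.02]],[0,[1.5,3.2,0],[0,0,-0.02]],[0,[1.5,3.2,0],[0,0,-0.02]],[0,[1.5,3.2,0],[0,0,-0.02]],[0,[1.5,3.2,0],[0,0,-0.02]],[0,[1.5,3.2,0],[0,0,-0.02]],[0,[1.5,3.2,0],[0,0,-0.02]],[0,[1.5,3.2,0],[0,0,-0.02]],[0,[1.5,3.2,0],[0,0,-0.02]],[0,[1.5,3.2,0]]]' 60
python3 -m crank '[[0,[1.5,3.2,0]],[0,[1.5,2.5,0]],[0,[1.5,1.2,0]],[0,[0,0,0]],[0,[0,0,0]],[0,[0,0,0]]]' ; sed -i 's/^$//' h.py
python3 - <<'E'
from h import *
st()
p=viewer.camera("wrist"); save(p,"w1",1.4)
marks(p,"bar_top groove_left groove_right handle block_hole".split())
marks(p,["handle"],spot_in)
E
```

```text
{'clock': 1.2, 'position': [0.1798, -0.5986, 0.2313], 'ee_rot': [0.422, 0.5673, -0.422, 0.5674], 'ft_force': [0.1222, -0.6042, 0.2925], 'grip_width': 0.9969, 'joint_pos': [1.2564, 0.3322, -0.0647, 1.4601, 0.0216, 1.3499, -0.0885]}
bar_top []
groove_left []
groove_right []
handle []
block_hole []
handle []validation failed for argument at $[11...
validation failed for argument at $[0]...
```

View pics/w1.png

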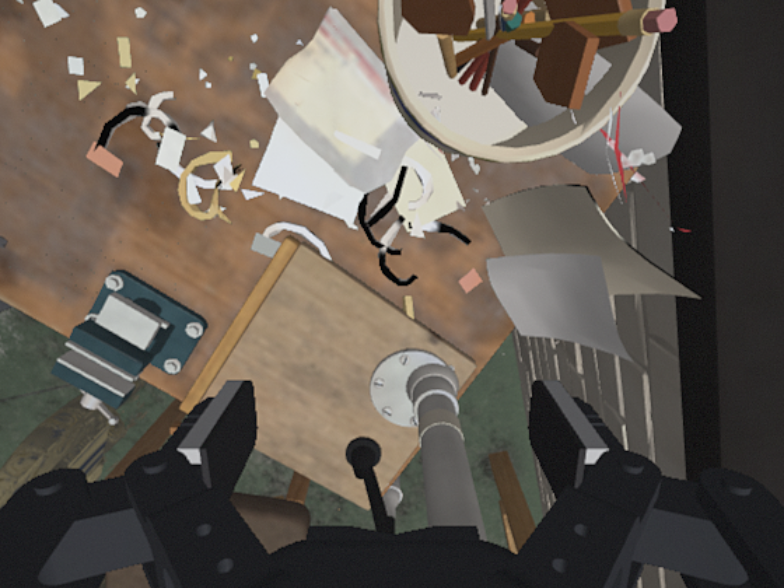

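```bash
python3 -m crank '[[0,[1,3.2,0.2],[0,0,-0.02]],[0,[1.5,3.2,0.2],[0,0,-0.02]],[0,[1.5,3.2,0],[0,0,-0.02]],[0,[1.5,3.2,0],[0,0,-0.02]],[0,[1.5,3.2,0],[0,0,-0.02]],[0,[1.5,3.2,0],[0,0,-0.02]],[0,[1.5,3.2,0],[0,0,-0.02]],[0,[1.5,3.2,0],[0,0,-0.02]],[0,[1.5,3.2,0],[0,0,-0.02]],[0,[1.5,3.2,0],[0,0,-0.02]],[0,[1.5,3.2,0],[0,0,-0.02]],[0,[1.5,3.2,0],[0,0,0]]]' 60
python3 -m crank '[[0,[1.5,3.2,0],[0,0,0]],[0,[1.5,2.5,0],[0,0,0]],[0,[1.5,1.2,0],[0,0,0]],[0,[0,0,0],[0,0,0]],[0,[0,0,0],[0,0,0]],[0,[0,0,0],[0,0,0]]]'
python3 - <<'E'
from h import *
st()
p=viewer.camera("wrist"); save(p,"w2",1.4)
marks(p,"bar_top groove_left groove_right handle block_hole".split())
marks(p,["handle"],spot_in)
E
```

```text
clock: 2.55
position: [0.3552, -0.213, 0.2356]
ee_rot: [0.482, 0.517, -0.482, 0.518]
ft_force: [1.0, -0.3, 0.2]
grip_width: 0.999
clock: 3.05
position: [0.3993, -0.1463, 0.2353]
ee_rot: [0.482, 0.517, -0.482, 0.517]
ft_force: [0.7, -0.5, 0.6]
grip_width: 0.995
{'clock': 3.05, 'position': [0.3993, -0.1463, 0.2353], 'ee_rot': [0.4818, 0.5175, -0.482, 0.5174], 'ft_force': [0.6536, -0.514, 0.5673], 'grip_width': 0.9952, 'joint_pos': [0.8181, -0.0972, -0.5325, 1.918, -0.0508, 1.3079, -1.1989]}
bar_top []
groove_left [([553, 36, 36], 0.87), ([433, -144, 85], 0.34)]
groove_right [([566, -108, 33], 0.87)]
handle [([433, -145, 89], 0.71)]
block_hole [([434, -147, 63], 0.96)]
handle [([439, -148, 111], 0.47)]
```

View pics/w2.png

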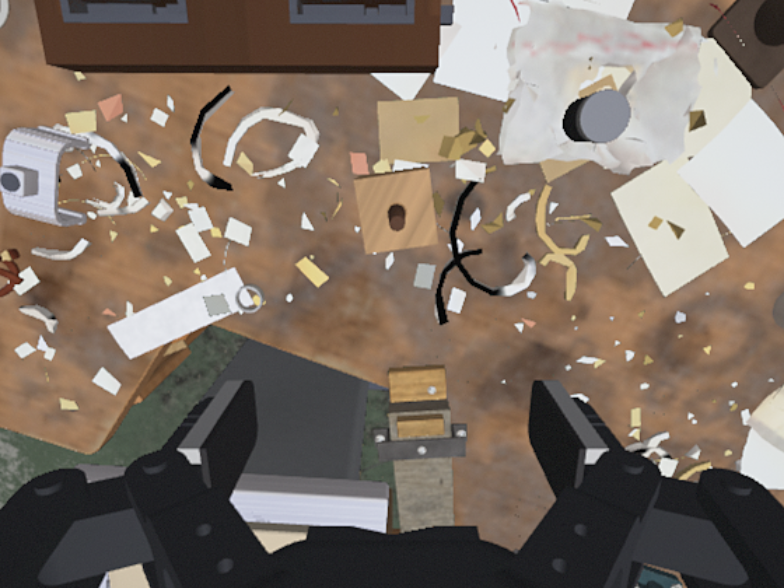

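The block's top is at (396,212) px, with the handle in its middle at (397,215), and the gripper is level with it. The stand's front edge is nearly parallel to the jaws, so the stand's yaw is about 0.06. Next I grasp the scriber.

```bash
python3 - <<'E'
from h import *
p=viewer.camera("wrist")
print(ray(p,np.array([397,210])/1.4,.113), ray(p,np.array([396,209])/1.4,.062), proj(p,np.array([.435,-.146,.113]))*1.4)
E
python3 -m crank '[[0,[1.2,0,0],[0,0,0]],[0,[1.2,0,0],[0,0,0]],[0,[1.1,0,-1],[0,0,0]],[0,[0,0,-2],[0,0,0]],[0,[0,0,-2],[0,0,0]],[0,[0,0,-2],[0,0,0]],[0,[0,0,-2],[0,0,0]],[0,[0,0,-2],[0,0,0]],[0,[0,0,-2],[0,0,0]],[0,[0,0,-2],[0,0,0]],[0,[0,0,-1.3],[0,0,0]],[0,[0,0,0],[0,0,0]]]' 60
python3 -m crank '[[1,[0,0,0],[0,0,0]],[1,[0,0,0],[0,0,0]],[1,[0,0,0],[0,0,0]],[1,[0,0,0],[0,0,0]],[1,[0,0,0],[0,0,0]],[1,[0,0,0],[0,0,0]],[1,[0,0,0],[0,0,0]],[1,[0,0,0],[0,0,0]],[1,[0,0,0],[0,0,0]],[1,[0,0,0],[0,0,0]],[1,[0,0,0],[0,0,0]],[1,[0,0,0],[0,0,0]]]' 60
```

```text
[ 0.44386163 -0.14557737  0.113     ] [ 0.43848155 -0.14585305  0.062     ] [396.5963861  225.81078596]
clock: 4.45
position: [0.4331, -0.1452, 0.0699]
ee_rot: [0.481, 0.519, -0.482, 0.516]
ft_force: [0.7, 0.1, -0.2]
grip_width: 1.0
clock: 5.45
position: [0.4351, -0.1458, 0.0728]
ee_rot: [0.482, 0.517, -0.482, 0.518]
ft_force: [-1.5, -0.4, 6.6]
grip_width: 0.129
```

```bash
python3 -m crank '[[1,[0,0,0.5],[0,0,0]],[1,[0,0,1],[0,0,0]],[1,[0,0,1],[0,0,0]],[1,[0,0,1],[0,0,0]],[1,[0,0,1],[0,0,0]],[1,[0,0,1],[0,0,0]],[1,[0,0,1],[0,0,0]],[1,[0,0,1],[0,0,0]],[1,[0,0,0],[0,0,0]],[1,[0,0,0],[0,0,0]],[1,[0,0,0],[0,0,0]]]' 80
python3 - <<'E'
from h import *
st()
for c in ("wrist","scene"):
    p=viewer.camera(c); save(p,c[0]+"3",1.4)
    marks(p,"bar_top groove_left groove_right handle block_hole".split())
    if c=="wrist": 
        q=p
    print(proj(p,np.array([.438,-.146,.0875+.073-.080])))
im=q["frame"][:,:,::-1]; cv2.imwrite("pics/w3c.png",cv2.resize(im[140:400,150:410],None,fx=2.3,fy=2.3))
E
```

```text
clock: 6.37
position: [0.4346, -0.1456, 0.147]
ee_rot: [0.482, 0.518, -0.482, 0.517]
ft_force: [0.6, -0.7, -0.5]
grip_width: 0.125
{'clock': 6.3667, 'position': [0.4346, -0.1456, 0.147], 'ee_rot': [0.4816, 0.5178, -0.4818, 0.5175], 'ft_force': [0.5613, -0.7453, -0.5031], 'grip_width': 0.1247, 'joint_pos': [0.7833, 0.0716, -0.5732, 1.9644, 0.0432, 1.1179, -1.3067]}
bar_top []
groove_left []
groove_right [([564, -110, 35], 0.88)]
handle [([436, -143, 160], 0.94)]
block_hole [([434, -146, 60], 0.95)]
[281.19722312 222.26353548]
bar_top [([618, -27, 140], 0.81)]
groove_left [([554, 41, 35], 0.98)]
groove_right [([561, -109, 37], 0.8)]
handle [([434, 113, 2], 0.58), ([455, 219, 2], 0.41)]
block_hole [([436, -143, 59], 0.83)]
[270.49582299 285.7648323 ]
```

View pics/w3.png

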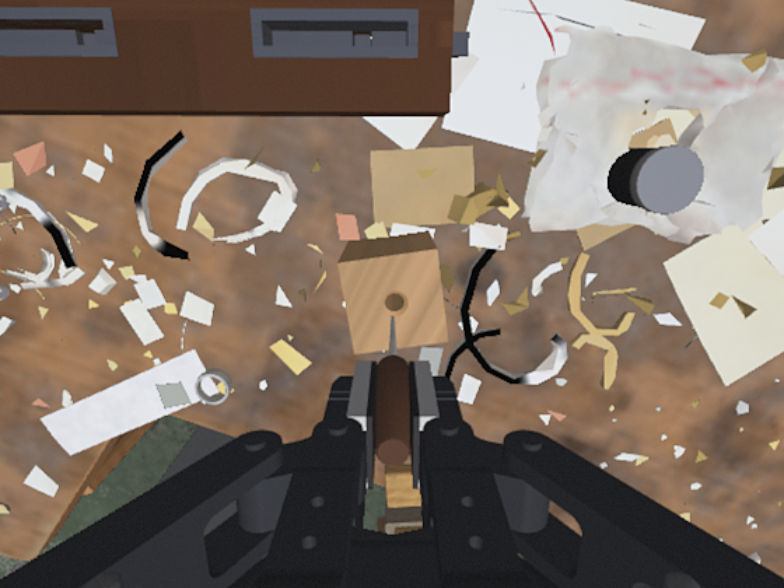

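The tip shows at (393,315) px, within 2 mm of the prediction. The right groove at (335,33) has a bright feature at (362,40), possibly the hole. I move over the right groove for a closer look.

```bash
python3 -m crank '[[1,[1,0.3,0],[0,0,0]],[1,[1.5,0.4,0],[0,0,0]],[1,[1.5,0.4,0],[0,0,0]],[1,[1.5,0.4,0],[0,0,0]],[1,[1.5,0.4,0],[0,0,0]],[1,[1.5,0.4,0],[0,0,0]],[1,[1.5,0.4,0],[0,0,0]],[1,[1.5,0.4,0],[0,0,0]],[1,[1,0.4,0],[0,0,0]],[1,[0,0,0],[0,0,0]],[1,[0,0,0],[0,0,0]]]'
python3 - <<'E'
from h import *
st()
p=viewer.camera("wrist"); marks(p,["groove_right","groove_left","handle"])
im=p["frame"][:,:,::-1]; cv2.imwrite("pics/w4c.png",cv2.resize(im[100:300,150:410],None,fx=3,fy=3,interpolation=2))
E
```

```text
clock: 7.88
position: [0.56, -0.11, 0.147]
ee_rot: [0.482, 0.518, -0.481, 0.518]
ft_force: [-0.1, 0.1, -0.9]
grip_width: 0.121
{'clock': 7.8833, 'position': [0.56, -0.11, 0.147], 'ee_rot': [0.4815, 0.5181, -0.4815, 0.5175], 'ft_force': [-0.0647, 0.1426, -0.9021], 'grip_width': 0.121, 'joint_pos': [0.6114, 0.336, -0.5953, 1.6887, 0.2007, 1.1791, -1.5332]}
groove_right [([563, -108, 32], 0.7), ([437, 118, 4], 0.6)]
groove_left [([553, 36, 36], 0.58)]
handle [([560, -108, 161], 0.59), ([508, -275, 3], 0.34)]
```

View pics/w4c.png

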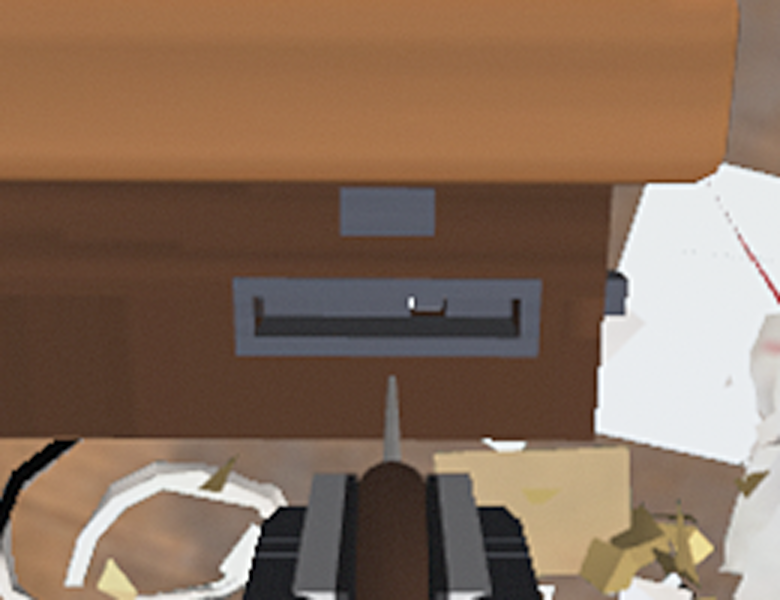

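The groove mouth spans crop px (255–520, 297–335). The hole shows at x 410–445 and the tip is at (392,376).

Run:
```python
from h import *
p=viewer.camera("wrist"); U=lambda x,y:np.array([x/3+150,y/3+100])
for n,u,z in [("TL",(255,297),.036),("TR",(520,297),.036),("BL",(255,335),.036),("BR",(520,335),.036),("holeL",(410,308),.016),("holeR",(445,308),.016),("tip",(392,376),.0817)]: print(n,np.round(ray(p,U(*u),z)*1000,1))
```

```text
TL [564.1 -75.2  36. ]
TR [ 568.9 -144.6   36. ]
BL [553.6 -75.5  36. ]
BR [ 558.6 -145.7   36. ]
holeL [ 558.4 -116.8   16. ]
holeR [ 559.1 -126.7   16. ]
tip [ 560.9 -111.3   81.7]
```

```bash
python3 -m crank '[[1,[0.08,0,-0.8],[0,0,0]],[1,[0,0,-0.8],[0,0,0]],[1,[0,0,-0.8],[0,0,0]],[1,[0,0,-0.8],[0,0,0]],[1,[0,0,-0.8],[0,0,0]],[1,[0,0,-0.8],[0,0,0]],[1,[0,0,-0.6],[0,0,0]],[1,[0,0,-0.5],[0,0,0]],[1,[0,0,0],[0,0,0]],[1,[0,0,0],[0,0,0]]]' 100
python3 -m crank '[[1,[0,0,-0.1],[0,0,0]],[1,[0,0,-0.1],[0,0,0]],[1,[0,0,-0.1],[0,0,0]],[1,[0,0,-0.1],[0,0,0]],[1,[0,0,-0.1],[0,0,0]],[1,[0,0,0],[0,0,0]]]' 100
```

```text
clock: 8.97
position: [0.5606, -0.1105, 0.0882]
ee_rot: [0.482, 0.518, -0.482, 0.518]
ft_force: [0.3, 0.5, 0.7]
grip_width: 0.12
clock: 9.47
position: [0.5605, -0.1106, 0.0832]
ee_rot: [0.482, 0.518, -0.482, 0.518]
ft_force: [0.2, 0.5, 0.7]
grip_width: 0.122
```

```bash
python3 -m crank '[[1,[0,0,-0.1],[0,0,0]],[1,[0,0,-0.1],[0,0,0]],[1,[0,0,0],[0,0,0]],[1,[0,0,0],[0,0,0]]]' 100
python3 -m crank '[[1,[0,0,-0.1],[0,0,0]],[1,[0,0,0],[0,0,0]],[1,[0,0,0],[0,0,0]]]' 100
```

```text
clock: 9.8
position: [0.5609, -0.1106, 0.0818]
ee_rot: [0.482, 0.517, -0.482, 0.518]
ft_force: [-0.3, 0.0, 5.4]
grip_width: 0.119
clock: 10.05
position: [0.5611, -0.1106, 0.0813]
ee_rot: [0.482, 0.517, -0.482, 0.518]
ft_force: [-2.0, 0.5, 11.1]
grip_width: 0.123
```

```bash
python3 -m crank '[[1,[0,0,0.08],[0,0,0]],[1,[0.01,-0.15,0],[0,0,0]],[1,[0.01,-0.15,0],[0,0,0]],[1,[0.01,-0.15,0],[0,0,0]],[1,[0.01,-0.15,0],[0,0,0]],[1,[0.01,-0.15,0],[0,0,0]],[1,[0.01,-0.15,0],[0,0,0]],[1,[0,0,0],[0,0,0]]]' 100
python3 -m crank '[[1,[0.01,-0.1,0],[0,0,0]],[1,[0,0,0],[0,0,0]],[1,[0,0,-0.1],[0,0,0]],[1,[0,0,-0.1],[0,0,0]],[1,[0,0,0],[0,0,0]],[1,[0,0,0],[0,0,0]]]' 100
```

```text
clock: 10.72
position: [0.5609, -0.1204, 0.0807]
ee_rot: [0.482, 0.518, -0.482, 0.517]
ft_force: [-1.2, -0.1, -0.5]
grip_width: 0.123
clock: 11.22
position: [0.5612, -0.1205, 0.079]
ee_rot: [0.482, 0.518, -0.482, 0.518]
ft_force: [0.8, 0.3, -0.0]
grip_width: 0.123
```

Force vanished at the hole and the tip went lower freely, so now I push the pin down.

```bash
python3 -m crank '[[1,[0,0,-0.15],[0,0,0]],[1,[0,0,-0.15],[0,0,0]],[1,[0,0,-0.15],[0,0,0]],[1,[0,0,-0.15],[0,0,0]],[1,[0,0,-0.15],[0,0,0]],[1,[0,0,0],[0,0,0]],[1,[0,0,0],[0,0,0]]]' 100
python3 -m crank '[[1,[0,0,-0.1],[0,0,0]],[1,[0,0,-0.1],[0,0,0]],[1,[0,0,0],[0,0,0]],[1,[0,0,0],[0,0,0]]]' 100
```

```text
clock: 11.8
position: [0.5613, -0.1206, 0.0715]
ee_rot: [0.482, 0.518, -0.482, 0.518]
ft_force: [0.5, 0.1, 1.1]
grip_width: 0.121
clock: 12.13
position: [0.5617, -0.1206, 0.0704]
ee_rot: [0.482, 0.517, -0.482, 0.518]
ft_force: [-1.9, -0.8, 8.8]
grip_width: 0.118
```

```bash
python3 -m crank '[[1,[0,0,-0.1],[0,0,0]],[1,[0,0,0],[0,0,0]],[1,[0,0,0],[0,0,0]]]' 100
python3 -m crank '[[1,[0,0,0.6],[0,0,0]],[1,[0,0,1],[0,0,0]],[1,[0,0,1],[0,0,0]],[1,[0,0,1],[0,0,0]],[1,[0,0,1],[0,0,0]],[1,[0,0,1],[0,0,0]],[1,[0,0,1],[0,0,0]],[1,[0,0,1],[0,0,0]],[1,[0,0,0],[0,0,0]]]' 100
python3 -m crank '[[1,[-0.1,1,0],[0,0,0]],[1,[-0.1,1.5,0],[0,0,0]],[1,[-0.1,1.5,0],[0,0,0]],[1,[-0.1,1.5,0],[0,0,0]],[1,[-0.1,1.5,0],[0,0,0]],[1,[-0.1,1.5,0],[0,0,0]],[1,[-0.1,1.5,0],[0,0,0]],[1,[-0.1,1.5,0],[0,0,0]],[1,[-0.1,1.5,0],[0,0,0]],[1,[-0.1,1.5,0],[0,0,0]],[1,[-0.1,1.2,0],[0,0,0]],[1,[0,0,0],[0,0,0]]]' 100
python3 -m crank '[[1,[0,0,0],[0,0,0]]]' 100
python3 - <<'E'
from h import *
p=viewer.camera("wrist"); marks(p,["groove_right","groove_left","handle"])
im=p["frame"][:,:,::-1]; cv2.imwrite("pics/w5c.png",cv2.resize(im[100:300,150:410],None,fx=3,fy=3,interpolation=2)); save(p,"w5",1.4)
E
```

```text
clock: 12.38
position: [0.562, -0.1206, 0.0701]
ee_rot: [0.482, 0.517, -0.482, 0.518]
ft_force: [-3.7, 0.5, 13.7]
grip_width: 0.121
clock: 13.13
position: [0.5624, -0.1207, 0.1472]
ee_rot: [0.482, 0.517, -0.481, 0.519]
ft_force: [-0.1, 0.1, 1.3]
grip_width: 0.12
clock: 14.13
position: [0.5495, 0.04, 0.1443]
ee_rot: [0.481, 0.519, -0.48, 0.518]
ft_force: [0.2, 0.9, -0.5]
grip_width: 0.119
clock: 14.22
position: [0.55, 0.0369, 0.1443]
ee_rot: [0.481, 0.518, -0.482, 0.518]
ft_force: [-0.4, -0.5, -1.2]
grip_width: 0.12
groove_right [([562, -109, 34], 0.71)]
groove_left [([553, 39, 32], 0.97)]
handle [([550, 37, 159], 0.58)]
```

View pics/w5c.png

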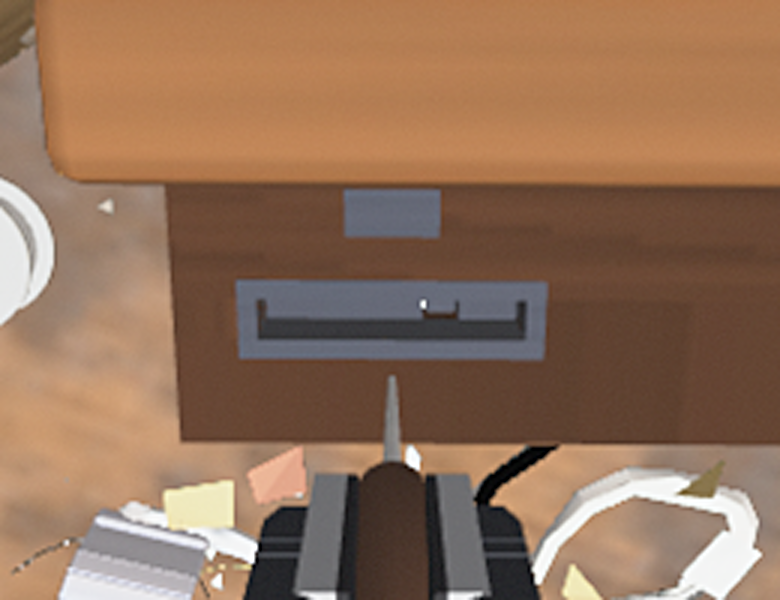

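The left groove's mouth spans (257–526, 299–338), its hole shows at x 422–458, and the tip is at (392,376).

Run:
```python
from h import *
p=viewer.camera("wrist"); U=lambda x,y:np.array([x/3+150,y/3+100])
st()
for n,u,z in [("TL",(257,299),.036),("TR",(526,299),.036),("BL",(257,338),.036),("BR",(526,338),.036),("holeL",(422,310),.016),("holeR",(458,310),.016),("tip",(392,376),.079)]: print(n,np.round(ray(p,U(*u),z)*1000,1))
```

```text
{'clock': 14.4667, 'position': [0.5504, 0.0354, 0.1445], 'ee_rot': [0.482, 0.5172, -0.4822, 0.5173], 'ft_force': [-0.0665, -0.7037, -0.1737], 'grip_width': 0.1192, 'joint_pos': [0.4275, 0.3105, -0.6724, 1.7382, 0.2089, 1.1657, -1.8051]}
TL [555.5  70.2  36. ]
TR [560.3   0.6  36. ]
BL [544.9  69.9  36. ]
BR [ 5.498e+02 -5.000e-01  3.600e+01]
holeL [549.9  26.2  16. ]
holeR [550.6  16.1  16. ]
tip [552.  35.  79.]
```

```bash
python3 -m crank '[[1,[0.08,0,-0.8],[0,0,0]],[1,[0,0,-0.8],[0,0,0]],[1,[0,0,-0.8],[0,0,0]],[1,[0,0,-0.8],[0,0,0]],[1,[0,0,-0.8],[0,0,0]],[1,[0,0,-0.8],[0,0,0]],[1,[0,0,-0.5],[0,0,0]],[1,[0,0,-0.3],[0,0,0]],[1,[0,0,-0.3],[0,0,0]],[1,[0,0,-0.3],[0,0,0]],[1,[0,0,0],[0,0,0]],[1,[0,0,0],[0,0,0]]]' 100
python3 -m crank '[[1,[0,0,-0.1],[0,0,0]],[1,[0,0,0],[0,0,0]],[1,[0,0,0],[0,0,0]]]' 100
```

```text
clock: 15.47
position: [0.5512, 0.0364, 0.0827]
ee_rot: [0.482, 0.518, -0.482, 0.518]
ft_force: [0.8, 0.6, -0.3]
grip_width: 0.119
clock: 15.72
position: [0.5514, 0.0365, 0.082]
ee_rot: [0.482, 0.517, -0.482, 0.518]
ft_force: [1.2, 0.1, 0.5]
grip_width: 0.12
```

```bash
python3 -m crank '[[1,[0,0,-0.1],[0,0,0]],[1,[0,0,0],[0,0,0]],[1,[0,0,0],[0,0,0]]]' 100
python3 -m crank '[[1,[0.01,-0.15,0],[0,0,0]],[1,[0.01,-0.15,0],[0,0,0]],[1,[0.01,-0.15,0],[0,0,0]],[1,[0.01,-0.15,0],[0,0,0]],[1,[0.01,-0.15,0],[0,0,0]],[1,[0.01,-0.15,0],[0,0,0]],[1,[0.01,-0.15,0],[0,0,0]],[1,[0.01,-0.15,0],[0,0,0]],[1,[0.01,-0.15,0],[0,0,0]],[1,[0.01,-0.15,0],[0,0,0]],[1,[0,0,0],[0,0,0]],[1,[0,0,0],[0,0,0]]]' 100
python3 -m crank '[[1,[0,0,-0.1],[0,0,0]],[1,[0,0,-0.1],[0,0,0]],[1,[0,0,0],[0,0,0]],[1,[0,0,0],[0,0,0]]]' 100
```

```text
clock: 15.97
position: [0.5517, 0.0365, 0.0815]
ee_rot: [0.482, 0.517, -0.481, 0.518]
ft_force: [-1.3, -0.6, 7.3]
grip_width: 0.117
clock: 16.97
position: [0.5519, 0.0211, 0.0804]
ee_rot: [0.482, 0.518, -0.482, 0.517]
ft_force: [0.2, 0.7, 0.5]
grip_width: 0.12
clock: 17.3
position: [0.552, 0.0215, 0.0785]
ee_rot: [0.482, 0.518, -0.482, 0.518]
ft_force: [-0.2, -0.1, 0.4]
grip_width: 0.124
```

```bash
python3 -m crank '[[1,[0,0,-0.15],[0,0,0]],[1,[0,0,-0.15],[0,0,0]],[1,[0,0,-0.15],[0,0,0]],[1,[0,0,-0.15],[0,0,0]],[1,[0,0,-0.15],[0,0,0]],[1,[0,0,-0.1],[0,0,0]],[1,[0,0,-0.1],[0,0,0]],[1,[0,0,-0.1],[0,0,0]],[1,[0,0,0],[0,0,0]],[1,[0,0,0],[0,0,0]],[1,[0,0,0],[0,0,0]]]' 100
python3 -m crank '[[1,[0,0,0.6],[0,0,0]],[1,[0,0,1],[0,0,0]],[1,[0,0,1],[0,0,0]],[1,[0,0,1],[0,0,0]],[1,[0,0,1],[0,0,0]],[1,[0,0,1],[0,0,0]],[1,[0,0,1],[0,0,0]],[1,[0,0,1],[0,0,0]],[1,[0,0,0.8],[0,0,0]]]' 100
python3 -m crank '[[1,[-1.1,-1.5,0],[0,0,0]],[1,[-1.1,-1.5,0],[0,0,0]],[1,[-1.1,-1.5,0],[0,0,0]],[1,[-1.1,-1.5,0],[0,0,0]],[1,[-1.1,-1.5,0],[0,0,0]],[1,[-1.1,-1.5,0],[0,0,0]],[1,[-1.1,-1.5,0],[0,0,0]],[1,[-1.1,-1.5,0],[0,0,0]],[1,[-1.1,-1.5,0],[0,0,0]],[1,[-1.0,-1.5,0],[0,0,0]],[1,[-0.8,-1.5,0],[0,0,0]],[1,[0,0,0],[0,0,0]]]' 100
python3 -m crank '[[1,[0,-0.2,0],[0,0,0]],[1,[0,0,0],[0,0,0]],[1,[0,0,0],[0,0,0]]]'
python3 - <<'E'
from h import *
st()
p=viewer.camera("wrist"); marks(p,["block_hole","handle"]); save(p,"w6",1.4)
print(ray(p,(281,225),.0895-.0))
for d in (".scene",): 
    q=viewer.camera("scene"); marks(q,["block_hole","bar_top"]); im=q["frame"][:,:,::-1]; cv2.imwrite("pics/s6.png",cv2.resize(im[180:300,240:380],None,fx=4,fy=4,interpolation=2))
E
```

```text
clock: 18.22
position: [0.553, 0.0216, 0.0698]
ee_rot: [0.482, 0.517, -0.481, 0.518]
ft_force: [-4.9, -0.5, 18.3]
grip_width: 0.122
clock: 18.97
position: [0.5523, 0.0214, 0.1535]
ee_rot: [0.482, 0.517, -0.482, 0.518]
ft_force: [0.9, -0.9, -0.5]
grip_width: 0.12
clock: 19.97
position: [0.4335, -0.1466, 0.1524]
ee_rot: [0.482, 0.517, -0.483, 0.517]
ft_force: [0.6, -0.1, -0.4]
grip_width: 0.122
clock: 20.22
position: [0.4356, -0.1449, 0.1523]
ee_rot: [0.482, 0.518, -0.481, 0.518]
ft_force: [0.4, 0.6, -1.1]
grip_width: 0.119
{'clock': 20.2167, 'position': [0.4356, -0.1449, 0.1523], 'ee_rot': [0.4816, 0.5178, -0.4813, 0.5179], 'ft_force': [0.3631, 0.5714, -1.0939], 'grip_width': 0.1191, 'joint_pos': [0.7708, 0.0654, -0.5609, 1.9576, 0.0383, 1.1285, -1.3035]}
block_hole [([435, -144, 61], 0.92), ([505, -276, 3], 0.72)]
handle [([435, -142, 166], 0.96)]
[ 0.43843742 -0.14519066  0.0895    ]
block_hole [([433, -144, 62], 0.87)]
bar_top [([454, 217, 46], 0.27)]
```

View pics/w6.png

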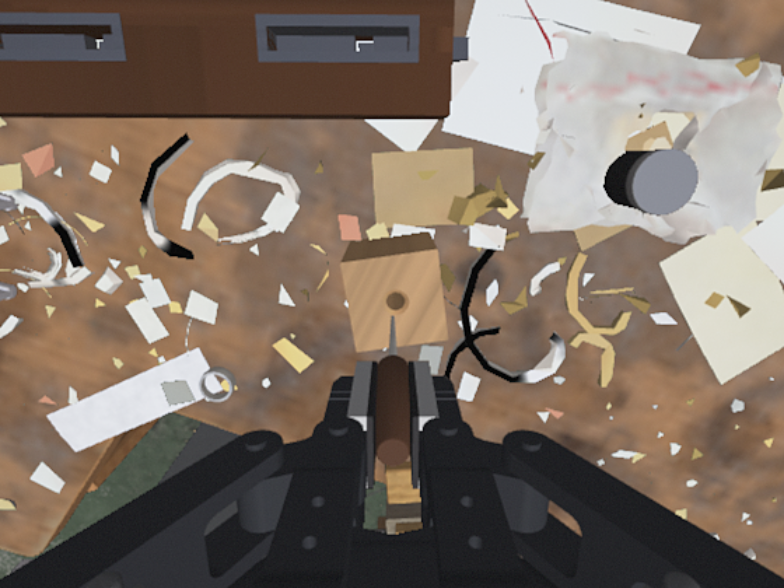

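View pics/s6.png

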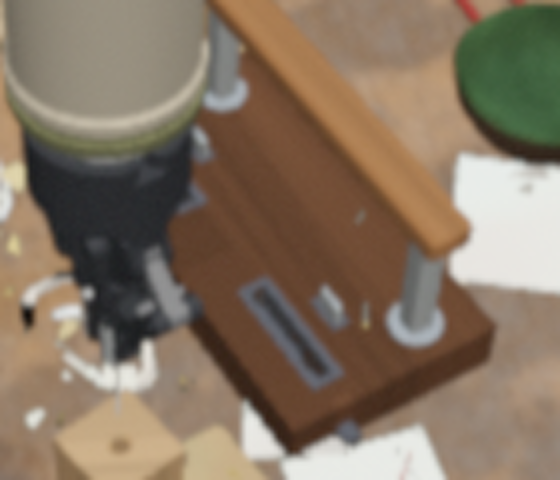

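Both flags are raised, the right at (330,305) and the left at (200,145) in the scene crop. In the wrist view the block hole is at (396,300) and the tip at (393,316).

Run:
```python
from h import *
p=viewer.camera("wrist"); 
f=p["frame"][:,:,::-1]
cv2.imwrite("pics/w7c.png",cv2.resize(f[190:260,240:330],None,fx=8,fy=8,interpolation=2))
print(ray(p,np.array([396,300.5])/1.4,.062),ray(p,np.array([393,316])/1.4,.087))
```

```text
[ 0.43655831 -0.14715092  0.062     ] [ 0.43675989 -0.14550494  0.087     ]
```

View pics/w7c.png

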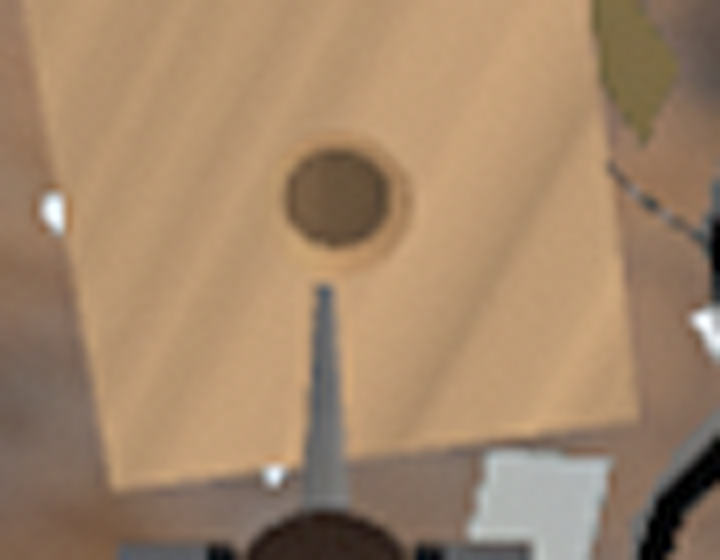

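```bash
python3 -m crank '[[1,[0.05,-0.18,0],[0,0,0]],[1,[0,0,-0.5],[0,0,0]],[1,[0,0,-0.8],[0,0,0]],[1,[0,0,-0.8],[0,0,0]],[1,[0,0,-0.8],[0,0,0]],[1,[0,0,-0.8],[0,0,0]],[1,[0,0,-0.5],[0,0,0]],[1,[0,0,0],[0,0,0]],[1,[0,0,0],[0,0,0]]]' 60
python3 -m crank '[[1,[0,0,-0.5],[0,0,0]],[1,[0,0,-0.8],[0,0,0]],[1,[0,0,-0.8],[0,0,0]],[1,[0,0,-0.8],[0,0,0]],[1,[0,0,-0.6],[0,0,0]],[1,[0,0,0],[0,0,0]],[1,[0,0,0],[0,0,0]]]' 60
```

```text
clock: 21.32
position: [0.4355, -0.1473, 0.1098]
ee_rot: [0.482, 0.518, -0.482, 0.517]
ft_force: [0.5, 0.1, 0.1]
grip_width: 0.119
clock: 21.9
position: [0.4354, -0.1472, 0.0747]
ee_rot: [0.482, 0.518, -0.482, 0.517]
ft_force: [-0.3, -0.7, 0.5]
grip_width: 0.122
```

```bash
python3 -m crank '[[1,[0,0,-0.1],[0,0,0]],[1,[0,0,-0.1],[0,0,0]],[1,[0,0,-0.05],[0,0,0]],[1,[0,0,0],[0,0,0]],[1,[0,0,0],[0,0,0]]]' 60
python3 -m crank '[[0.8,[0,0,0],[0,0,0]],[0.5,[0,0,0],[0,0,0]],[0,[0,0,0],[0,0,0]],[0,[0,0,0],[0,0,0]],[0,[0,0,0],[0,0,0]],[0,[0,0,0],[0,0,0]],[0,[0,0,0],[0,0,0]],[0,[0,0,0],[0,0,0]]]' 60
python3 -m crank '[[0,[0,0,1],[0,0,0]],[0,[0,0,2],[0,0,0]],[0,[0,0,2],[0,0,0]],[0,[0,0,2],[0,0,0]],[0,[0,0,2],[0,0,0]],[0,[0,0,2],[0,0,0]],[0,[0,0,2],[0,0,0]],[0,[0,0,2],[0,0,0]],[0,[0,0,2],[0,0,0]],[0,[0,0,0],[0,0,0]],[0,[0,0,0],[0,0,0]]]' 60
python3 - <<'E'
from h import *
st()
p=viewer.camera("wrist"); save(p,"w8",1.4); marks(p,["block_hole","handle","bezel1","cuff1"])
for c in ("scene","top"):
  p=viewer.camera(c); marks(p,["handle","bezel1","cuff1"])
E
```

```text
clock: 22.32
position: [0.4358, -0.1475, 0.0729]
ee_rot: [0.482, 0.517, -0.482, 0.518]
ft_force: [-1.3, 0.1, 3.2]
grip_width: 0.124
clock: 22.98
position: [0.4356, -0.1474, 0.0726]
ee_rot: [0.482, 0.518, -0.482, 0.518]
ft_force: [0.0, 0.8, -0.3]
grip_width: 1.0
clock: 23.9
position: [0.4361, -0.1474, 0.2441]
ee_rot: [0.482, 0.517, -0.481, 0.519]
ft_force: [-0.1, 0.0, 0.3]
grip_width: 0.999
{'clock': 23.9, 'position': [0.4361, -0.1474, 0.2441], 'ee_rot': [0.4819, 0.5168, -0.4815, 0.5186], 'ft_force': [-0.0749, 0.0217, 0.3397], 'grip_width': 0.9991, 'joint_pos': [0.7894, -0.0157, -0.5504, 1.8309, -0.0078, 1.3215, -1.2579]}
block_hole [([434, -146, 62], 0.72), ([436, 112, 53], 0.61)]
handle [([437, -146, 83], 0.78)]
bezel1 [([436, 111, 50], 0.96)]
cuff1 [([435, 114, 4], 0.65)]
handle [([435, -152, 91], 0.47)]
bezel1 [([491, 316, 46], 0.82), ([440, 111, 45], 0.81), ([455, 218, 48], 0.57)]
cuff1 [([454, 219, 1], 0.87), ([434, 116, 1], 0.82), ([494, 312, 2], 0.63)]
handle []
bezel1 [([437, 111, 49], 0.83), ([494, 315, 48], 0.7), ([451, 216, 48], 0.69)]
cuff1 [([491, 310, -1], 0.93), ([440, 112, 0], 0.8), ([457, 214, -2], 0.76)]
```

The scriber is back, with handle marks at (435..437, -146..-152, 83..91). Next I refine the bar's pose from the earlier wrist view and work out the rotation for the leg-to-leg grasp.

Run:
```python
from h import *
p=viewer.camera("wrist"); o=telemetry.get_obs()
T=p["cam_to_world"].copy(); T[:3,3]+=np.array([.5504,.0354,.1445])-o["position"]
q=dict(p); q["cam_to_world"]=T
U=lambda x,y:np.array([x/3+150,y/3+100])
for n,u,z in [("mouthTL",(257,299),.036),("barfrontL",(100,182),.14),("barfrontR",(700,186),.14),("barendL",(40,60),.14),("barendL2",(45,150),.14)]: print(n,np.round(ray(q,U(*u),z)*1000,1))
print(T[:3,3])
rows(np.array([.440,.111,.15])-o["position"])
# top view: bar edges by colour
t=viewer.camera("top")
for X in [(.607,-.15,.14),(.637,-.15,.14),(.60,.09,.14),(.63,.09,.14)]: print(X,proj(t,X).round(1))
f=t["frame"]; c=cv2.resize(f[150:210,230:370,::-1],None,fx=5,fy=5,interpolation=2); cv2.imwrite("pics/t9.png",c)
```

```text
mouthTL [555.4  70.4  36. ]
barfrontL [600.7  81.8 140. ]
barfrontR [606.4  -6.2 140. ]
barendL [617.4  90.  140. ]
barendL2 [604.8  89.7 140. ]
[0.62582776 0.04096198 0.28748566]
cm [0.44, 25.84, -9.26] rot [0, 0, 0]
(0.607, -0.15, 0.14) [352.3 178.4]
(0.637, -0.15, 0.14) [352.1 165.5]
(0.6, 0.09, 0.14) [248.3 181.7]
(0.63, 0.09, 0.14) [248.3 168.8]
```

View pics/t9.png

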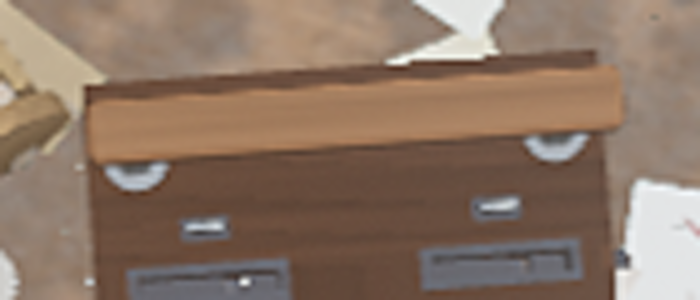

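Bar centre ≈ (623,-34) mm with yaw ≈ 0.065, and the wrist and top views agree. The left end of the bar shows at crop (95,130) and the right at (620,98). Next I rotate the jaws across the cuffs and go to cuff 1.

```bash
python3 -m crank '[[0,[0,2.2,-0.5],[0,0,0.12]],[0,[0,2.2,-0.5],[0,0,0.12]],[0,[0,2.2,-0.5],[0,0,0.12]],[0,[0,2.2,-0.5],[0,0,0.12]],[0,[0,2.2,-0.5],[0,0,0.12]],[0,[0,2.2,-0.5],[0,0,0.12]],[0,[0,2.2,-0.5],[0,0,0.12]],[0,[0,2.2,-0.5],[0,0,0.12]],[0,[0,2.2,-0.5],[0,0,0.12]],[0,[0,2.2,-0.5],[0,0,0.12]],[0,[0,2.2,-0.5],[0,0,0.12]],[0,[0,1.6,-0.5],[0,0,0.12]]]' 60
python3 -m crank '[[0,[0.3,0,0],[0,0,0.12]],[0,[0,0,0],[0,0,0]],[0,[0,0,0],[0,0,0]],[0,[0,0,0],[0,0,0]]]' 60
python3 - <<'E'
from h import *
st(); M=R.from_quat(telemetry.get_obs()["ee_rot"]).as_matrix(); print("jaw yaw",np.arctan2(M[1,2],M[0,2]))
p=viewer.camera("wrist"); save(p,"w10",1.4); marks(p,["bezel1","cuff1","cork_b","solder_spool"])
E
```

```text
clock: 25.65
position: [0.4354, 0.1126, 0.1826]
ee_rot: [0.018, 0.707, -0.018, 0.707]
ft_force: [0.5, -0.1, 0.7]
grip_width: 0.999
clock: 25.98
position: [0.4387, 0.11, 0.1827]
ee_rot: [-0.02, 0.707, 0.02, 0.707]
ft_force: [0.9, -0.6, -0.4]
grip_width: 1.0
{'clock': 25.9833, 'position': [0.4387, 0.11, 0.1827], 'ee_rot': [-0.0198, 0.7068, 0.0197, 0.7069], 'ft_force': [0.8982, -0.5738, -0.435], 'grip_width': 1.0, 'joint_pos': [0.4877, 0.0345, -0.8342, 1.9241, 0.0276, 1.1944, -0.3005]}
jaw yaw 0.05587799192016035
bezel1 [([438, 117, 54], 0.86), ([459, 213, 50], 0.67)]
cuff1 [([453, 220, 5], 0.57)]
cork_b [([526, 216, 3], 0.81)]
solder_spool [([553, 158, -2], 0.58)]
```

View pics/w10.png

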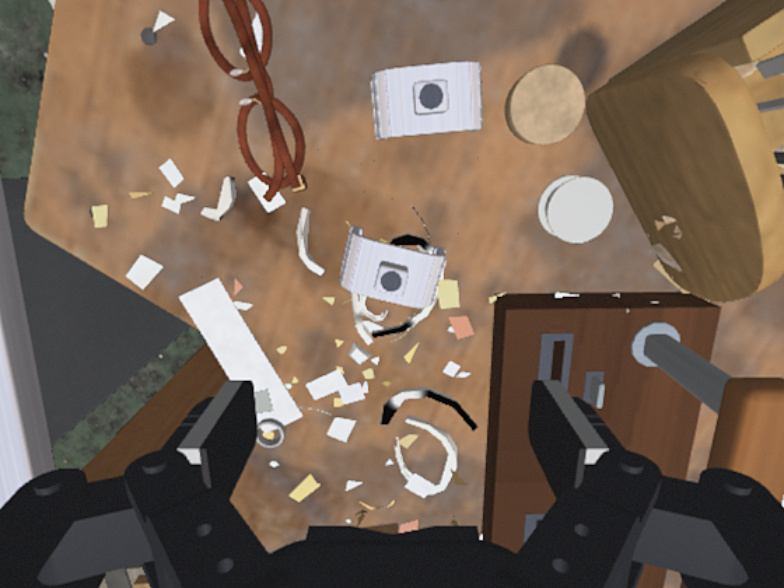

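Cuff 1 is at (391,275) px, turned about -0.2 rad. Cuff 2 is at (428,98), turned slightly positive. The cork is at (546,105) and the spool at (577,210), with the right flag up.

```bash
cat >> h.py <<'E'
def cuff(p,X):
    "outline of the cuff near world X: centre & yaw through the z=.04 plane"
    f=p["frame"]; hsv=cv2.cvtColor(f,cv2.COLOR_RGB2HSV); x,y=proj(p,np.r_[X[:2],.045]).astype(int)
    m=np.zeros(f.shape[:2],np.uint8); s=np.s_[max(y-45,0):y+45,max(x-55,0):x+55]
    m[s]=((hsv[...,1]<45)&(hsv[...,2]>60))[s]*255; m=cv2.morphologyEx(m,cv2.MORPH_OPEN,np.ones((7,7)))
    k=max(cv2.findContours(m,0,1)[0],key=cv2.contourArea); b=cv2.boxPoints(cv2.minAreaRect(k))
    w=np.array([ray(p,q,.04)[:2] for q in b]); d=[np.linalg.norm(w[(i+1)%4]-w[i]) for i in range(4)]; i=int(np.argmax(d)); v=w[(i+1)%4]-w[i]
    v*=np.sign(v[0]); print("cuff c",np.round(w.mean(0)*1000,1),"size",np.round(sorted(d)[::2],4),"yaw",round(np.arctan2(v[1],v[0]),3))
def jaw():
    M=R.from_quat(telemetry.get_obs()["ee_rot"]).as_matrix(); return np.arctan2(M[1,2],M[0,2])
E
python3 - <<'E'
from h import *
p=viewer.camera("wrist")
for u in [(391,281),(431,97)]: print("bezel",ray(p,np.array(u)/1.4,.056))
for q in [((352,230),(445,256)),((343,288),(435,308)),((372,72),(480,62)),((378,139),(482,130))]:
    a,b=[ray(p,np.array(t)/1.4,.04) for t in q]; print(a[:2],b[:2],np.arctan2(b[1]-a[1],b[0]-a[0]))
cuff(p,(.438,.115)); cuff(p,(.455,.216))
E
```

```text
bezel [0.43773389 0.11192201 0.056     ]
bezel [0.45312776 0.21454204 0.056     ]
[0.41226959 0.13841618] [0.47055826 0.12558121] -0.21673792064687528
[0.40778308 0.1011412 ] [0.46727255 0.09119174] -0.16571368185903246
[0.42045722 0.22711696] [0.47980799 0.23564323] 0.14268275866611646
[0.4255342  0.19205445] [0.48500298 0.20045636] 0.14035377827446652
cuff c [438.3 114.4] size [0.0424 0.063 ] yaw -0.189
cuff c [452.1 214.6] size [0.0368 0.0615] yaw 0.135
```

```bash
python3 -m crank '[[0,[0,0.2,-1.5],[0,0,-0.12]],[0,[0,0,-1.5],[0,0,-0.125]],[0,[0,0,-2],[0,0,0]],[0,[0,0,-2],[0,0,0]],[0,[0,0,-2],[0,0,0]],[0,[0,0,-2],[0,0,0]],[0,[0,0,-2],[0,0,0]],[0,[0,0,-2],[0,0,0]],[0,[0,0,-1.5],[0,0,0]],[0,[0,0,-0.6],[0,0,0]],[0,[0,0,0],[0,0,0]],[0,[0,0,0],[0,0,0]]]' 40
python3 -m crank '[[0.3,[0,0,0],[0,0,0]],[0.6,[0,0,0],[0,0,0]],[1,[0,0,0],[0,0,0]],[1,[0,0,0],[0,0,0]],[1,[0,0,0],[0,0,0]],[1,[0,0,0],[0,0,0]],[1,[0,0,0],[0,0,0]],[1,[0,0,0],[0,0,0]]]' 40
```

```text
clock: 27.28
position: [0.4388, 0.1128, 0.0121]
ee_rot: [0.065, 0.704, -0.065, 0.704]
ft_force: [-0.0, 0.3, -0.2]
grip_width: 1.005
clock: 27.95
position: [0.4394, 0.1127, 0.013]
ee_rot: [0.065, 0.703, -0.065, 0.705]
ft_force: [-2.3, 0.0, 9.4]
grip_width: 0.736
```

The opening is narrower than 68 mm, so the pads are probably on the rounded shoulders. I regrip lower on the legs.

```bash
python3 -m crank '[[0,[0,0,0],[0,0,0]],[0,[0,0,0],[0,0,0]],[0,[0,0,0],[0,0,0]],[0,[0,0,-0.4],[0,0,0]],[0,[0,0,-0.4],[0,0,0]],[0,[0,0,-0.2],[0,0,0]],[0,[0,0,0],[0,0,0]],[0,[0,0,0],[0,0,0]]]' 40
python3 -m crank '[[0.1,[0,0,0],[0,0,0]],[0.2,[0,0,0],[0,0,0]],[0.3,[0,0,0],[0,0,0]],[0.5,[0,0,0],[0,0,0]],[1,[0,0,0],[0,0,0]],[1,[0,0,0],[0,0,0]],[1,[0,0,0],[0,0,0]],[1,[0,0,0],[0,0,0]]]' 40
python3 -c "
from h import *
p=viewer.camera('wrist'); marks(p,['bezel1','cuff1']); cuff(p,(.438,.113)); save(p,'w11',1.4)"
```

```text
clock: 28.62
position: [0.4384, 0.1126, 0.0014]
ee_rot: [0.065, 0.704, -0.065, 0.704]
ft_force: [0.5, -0.0, -1.1]
grip_width: 1.001
clock: 29.28
position: [0.4401, 0.1128, 0.0028]
ee_rot: [0.065, 0.703, -0.065, 0.705]
ft_force: [-0.3, -1.3, 10.0]
grip_width: 0.743
bezel1 [([438, 112, 52], 0.84)]
cuff1 [([452, 219, 6], 0.83), ([438, 112, 3], 0.63)]
cuff c [437.  109.1] size [0.0388 0.0391] yaw -0.188
```

View pics/w11.png

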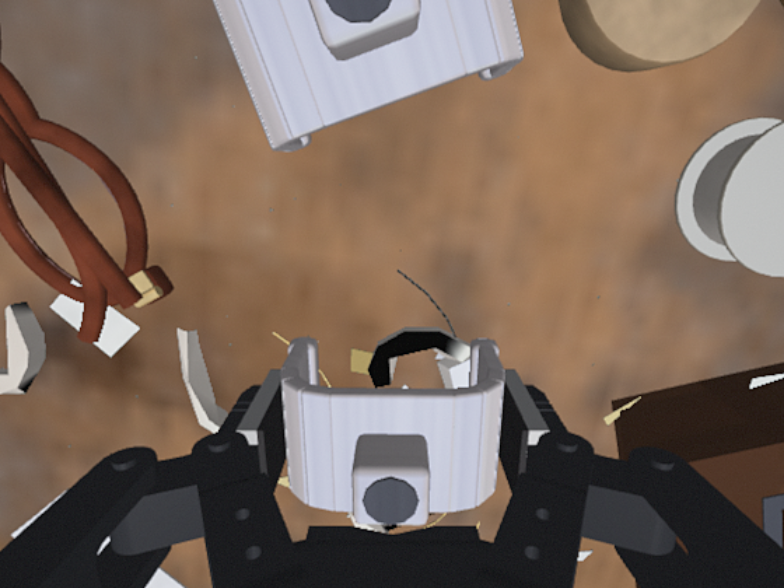

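```bash
python3 -m crank '[[1,[0,0,0.5],[0,0,0]],[1,[0,0,1.5],[0,0,0]],[1,[0,0,2],[0,0,0.085]],[1,[0,0,2],[0,0,0.085]],[1,[0,0,2],[0,0,0.085]],[1,[0,0,2],[0,0,0]],[1,[0,0,2],[0,0,0]],[1,[0,0,2],[0,0,0]],[1,[0,0,2],[0,0,0]],[1,[0,0,1],[0,0,0]],[1,[0,0,0],[0,0,0]]]' 40
python3 -m crank '[[1,[1,-1,0],[0,0,0]],[1,[1.6,-2,0],[0,0,0]],[1,[1.6,-2,0],[0,0,0]],[1,[1.6,-2,0],[0,0,0]],[1,[1.6,-2,0],[0,0,0]],[1,[1.6,-2,0],[0,0,0]],[1,[1.6,-2,0],[0,0,0]],[1,[1.6,-2,0],[0,0,0]],[1,[1.6,-2,0],[0,0,0]],[1,[1.6,-2,0],[0,0,0]],[1,[1.6,-2,0],[0,0,0]],[1,[1.6,-1.5,0],[0,0,0]]]' 40
python3 -m crank '[[1,[0.5,-0.2,0],[0,0,0]],[1,[0,0,0],[0,0,0]],[1,[0,0,0],[0,0,0]],[1,[0,0,0],[0,0,0]]]' 40
python3 - <<'E'
from h import *
st();print(jaw())
p=viewer.camera("wrist"); marks(p,["bezel1","bar_top","cuff1","groove_left"]); save(p,"w12",1.4)
p=viewer.camera("top"); marks(p,["bezel1","bar_top","cuff1"])
E
```

```text
clock: 30.35
position: [0.4396, 0.1128, 0.1735]
ee_rot: [-0.025, 0.705, 0.025, 0.708]
ft_force: [-0.4, 0.4, -1.9]
grip_width: 0.735
clock: 31.35
position: [0.6246, -0.1156, 0.1687]
ee_rot: [-0.025, 0.708, 0.024, 0.705]
ft_force: [0.2, -0.5, 0.2]
grip_width: 0.739
clock: 31.68
position: [0.629, -0.1132, 0.1708]
ee_rot: [-0.025, 0.707, 0.026, 0.706]
ft_force: [0.3, 1.5, -0.9]
grip_width: 0.736
{'clock': 31.6833, 'position': [0.629, -0.1132, 0.1708], 'ee_rot': [-0.0254, 0.7071, 0.0259, 0.7062], 'ft_force': [0.2949, 1.5493, -0.8583], 'grip_width': 0.7365, 'joint_pos': [0.6093, 0.488, -0.6825, 1.4694, 0.3117, 1.2959, -0.0284]}
0.07256016932933713
bezel1 [([628, -113, 220], 0.75)]
bar_top [([624, -33, 142], 0.68), ([627, -115, 218], 0.27)]
cuff1 [([626, -111, 172], 0.93)]
groove_left []
bezel1 [([494, 313, 53], 0.73), ([623, -29, 141], 0.56)]
bar_top [([622, -29, 141], 0.76)]
cuff1 [([454, 212, -4], 0.92), ([490, 307, 3], 0.88), ([634, -112, 166], 0.61), ([555, 33, 32], 0.47)]
```

```bash
python3 -m crank '[[1,[0,0,-0.6],[0,0,0]],[1,[0,0,-0.6],[0,0,0]],[1,[0,0,-0.6],[0,0,0]],[1,[0,0,-0.6],[0,0,0]],[1,[0,0,-0.6],[0,0,0]],[1,[0,0,0],[0,0,0]]]' 40
python3 -m crank '[[1,[0,0,-0.6],[0,0,0]],[1,[0,0,-0.6],[0,0,0]],[1,[0,0,-0.6],[0,0,0]],[1,[0,0,-0.6],[0,0,0]],[1,[0,0,-0.5],[0,0,0]],[1,[0,0,-0.2],[0,0,0]],[1,[0,0,0],[0,0,0]],[1,[0,0,0],[0,0,0]]]' 40
```

```text
clock: 32.63
position: [0.6288, -0.1144, 0.1398]
ee_rot: [-0.025, 0.707, 0.025, 0.706]
ft_force: [0.0, -0.7, -0.2]
grip_width: 0.738
clock: 33.3
position: [0.6297, -0.1144, 0.1107]
ee_rot: [-0.025, 0.707, 0.025, 0.707]
ft_force: [0.2, 1.2, -1.0]
grip_width: 0.738
```

```bash
python3 -m crank '[[1,[0,0,-0.2],[0,0,0]],[1,[0,0,-0.2],[0,0,0]],[1,[0,0,0],[0,0,0]],[1,[0,0,0],[0,0,0]]]' 40
python3 -m crank '[[1,[0,0,-0.1],[0,0,0]],[1,[0,0,-0.1],[0,0,0]],[1,[0,0,0],[0,0,0]],[1,[0,0,0],[0,0,0]]]' 40
```

```text
clock: 33.63
position: [0.6301, -0.1144, 0.1078]
ee_rot: [-0.025, 0.706, 0.025, 0.707]
ft_force: [-2.2, -1.1, 6.1]
grip_width: 0.737
clock: 33.97
position: [0.6302, -0.1144, 0.1076]
ee_rot: [-0.025, 0.706, 0.025, 0.707]
ft_force: [-9.1, 0.0, 19.6]
grip_width: 0.737
```

```bash
python3 -m crank '[[1,[0,0,0.15],[0,0,0]],[0.5,[0,0,0],[0,0,0]],[0,[0,0,0],[0,0,0]],[0,[0,0,0],[0,0,0]],[0,[0,0,0],[0,0,0]],[0,[0,0,1],[0,0,0]],[0,[0,0,2],[0,0,0]],[0,[0,0,2],[0,0,0]],[0,[0,0,2],[0,0,0]],[0,[0,0,2],[0,0,0]],[0,[0,0,1],[0,0,0]],[0,[0,0,0],[0,0,0]]]' 40
python3 -m crank '[[0,[-1.5,2.6,0],[0,0,0]],[0,[-1.5,2.6,0],[0,0,0]],[0,[-1.5,2.6,0],[0,0,0]],[0,[-1.5,2.6,0],[0,0,0]],[0,[-1.5,2.6,0],[0,0,0]],[0,[-1.5,2.6,0],[0,0,0]],[0,[-1.5,2.6,0],[0,0,0]],[0,[-1.5,2.6,0],[0,0,0]],[0,[-1.5,2.6,0],[0,0,0]],[0,[-1.5,2.6,0],[0,0,0]],[0,[-1.5,2.6,0],[0,0,0]],[0,[-1,2.6,0],[0,0,0]]]' 40
python3 -m crank '[[0,[0,0,0],[0,0,0]],[0,[0,0,0],[0,0,0]],[0,[0,0,0],[0,0,0]]]' 40
python3 - <<'E'
from h import *
st();print(jaw())
p=viewer.camera("wrist"); marks(p,["bezel1","cuff1","cork_b"]); save(p,"w13",1.4); cuff(p,(.453,.214)); cuff(p,(.492,.312))
for c in ("top","scene"):
  p=viewer.camera(c); marks(p,["bezel1","cuff1","bar_top","handle"]); save(p,c+"13",1.4)
E
```

```text
clock: 34.97
position: [0.6308, -0.1143, 0.209]
ee_rot: [-0.025, 0.705, 0.025, 0.708]
ft_force: [-0.5, 0.5, 0.0]
grip_width: 0.999
clock: 35.97
position: [0.4528, 0.1985, 0.2052]
ee_rot: [-0.026, 0.707, 0.025, 0.706]
ft_force: [1.1, 0.8, 0.0]
grip_width: 1.004
clock: 36.22
position: [0.4546, 0.1968, 0.2054]
ee_rot: [-0.025, 0.707, 0.025, 0.706]
ft_force: [0.7, -1.1, -0.3]
grip_width: 0.999
{'clock': 36.2167, 'position': [0.4546, 0.1968, 0.2054], 'ee_rot': [-0.0252, 0.707, 0.0248, 0.7063], 'ft_force': [0.708, -1.135, -0.3095], 'grip_width': 0.9992, 'joint_pos': [0.3644, 0.1537, -0.9266, 1.7918, 0.1289, 1.2605, -0.5255]}
0.07069152924584764
bezel1 [([454, 215, 50], 0.94), ([491, 310, 45], 0.68)]
cuff1 [([489, 315, 1], 0.95), ([454, 222, 6], 0.62)]
cork_b [([523, 214, 0], 0.65)]
cuff c [453.7 216.5] size [0.0399 0.0612] yaw 0.124
cuff c [488.7 309.9] size [0.0375 0.0633] yaw 0.116
bezel1 [([630, -120, 154], 0.64)]
cuff1 [([629, -112, 104], 0.92), ([438, -146, 62], 0.61)]
bar_top [([623, -31, 140], 0.73)]
handle [([438, -141, 87], 0.38)]
bezel1 [([489, 316, 49], 0.88), ([452, 216, 49], 0.74), ([630, -116, 154], 0.67)]
cuff1 [([494, 312, 2], 0.82), ([624, -115, 109], 0.81), ([455, 220, -2], 0.63)]
bar_top [([616, -32, 140], 0.91)]
handle [([437, -150, 88], 0.59)]
```

```bash
python3 -m crank '[[0,[0,0.95,-1.5],[0,0,0.06]],[0,[-0.05,0.9,-2],[0,0,0]],[0,[0,0,-2],[0,0,0]],[0,[0,0,-2],[0,0,0]],[0,[0,0,-2],[0,0,0]],[0.06,[0,0,-2],[0,0,0]],[0.06,[0,0,-2],[0,0,0]],[0.06,[0,0,-2],[0,0,0]],[0.06,[0,0,-2],[0,0,0]],[0.06,[0,0,-1.3],[0,0,0]],[0.06,[0,0,-0.5],[0,0,0]],[0.06,[0,0,0],[0,0,0]]]' 40
python3 -m crank '[[0.1,[0,0,0],[0,0,0]],[0.2,[0,0,0],[0,0,0]],[0.3,[0,0,0],[0,0,0]],[0.5,[0,0,0],[0,0,0]],[1,[0,0,0],[0,0,0]],[1,[0,0,0],[0,0,0]],[1,[0,0,0],[0,0,0]],[1,[0,0,0],[0,0,0]]]' 40
```

```text
clock: 37.92
position: [0.4536, 0.216, 0.0124]
ee_rot: [-0.046, 0.706, 0.046, 0.705]
ft_force: [-0.9, -0.0, -0.5]
grip_width: 0.941
clock: 38.58
position: [0.4549, 0.2165, 0.0146]
ee_rot: [-0.046, 0.705, 0.046, 0.706]
ft_force: [-2.4, -1.4, 8.0]
grip_width: 0.735
```

```bash
python3 -m crank '[[1,[0,0,0.5],[0,0,0]],[1,[0,0,1.5],[0,0,0]],[1,[0,0,2],[0,0,-0.065]],[1,[0,0,2],[0,0,0]],[1,[0,0,2],[0,0,0]],[1,[0,0,2],[0,0,0]],[1,[0,0,2],[0,0,0]],[1,[0,0,2],[0,0,0]],[1,[0,0,2],[0,0,0]],[1,[0,0,1],[0,0,0]],[1,[0,0,0],[0,0,0]]]' 40
python3 -m crank '[[1,[1,-1.5,0],[0,0,0]],[1,[1.5,-2.3,0],[0,0,0]],[1,[1.5,-2.3,0],[0,0,0]],[1,[1.5,-2.3,0],[0,0,0]],[1,[1.5,-2.3,0],[0,0,0]],[1,[1.5,-2.3,0],[0,0,0]],[1,[1.5,-2.3,0],[0,0,0]],[1,[1.5,-2.3,0],[0,0,0]],[1,[1.5,-2.3,0],[0,0,0]],[1,[1.5,-2.3,0],[0,0,0]],[1,[1.5,-2.3,0],[0,0,0]],[1,[1,-1.5,0],[0,0,0]]]' 40
python3 -m crank '[[1,[0,0,0],[0,0,0]],[1,[0,0,0],[0,0,0]],[1,[0,0,0],[0,0,0]]]' 40
python3 - <<'E'
from h import *
st();print(jaw())
p=viewer.camera("wrist"); marks(p,["bezel1","bar_top","cuff1"])
E
```

```text
clock: 39.5
position: [0.4552, 0.2167, 0.1856]
ee_rot: [-0.023, 0.705, 0.024, 0.708]
ft_force: [0.5, 0.5, -0.7]
grip_width: 0.731
clock: 40.5
position: [0.6246, -0.0471, 0.1812]
ee_rot: [-0.023, 0.707, 0.022, 0.706]
ft_force: [0.1, -0.6, -1.5]
grip_width: 0.732
clock: 40.75
position: [0.6235, -0.0428, 0.1821]
ee_rot: [-0.023, 0.707, 0.024, 0.706]
ft_force: [0.4, 0.7, -0.9]
grip_width: 0.731
{'clock': 40.75, 'position': [0.6235, -0.0428, 0.1821], 'ee_rot': [-0.0234, 0.7072, 0.024, 0.7062], 'ft_force': [0.3758, 0.6712, -0.95], 'grip_width': 0.7306, 'joint_pos': [0.5442, 0.4594, -0.7297, 1.4947, 0.3101, 1.3075, -0.1481]}
0.06706246328222418
bezel1 [([633, -112, 157], 0.96), ([629, -44, 219], 0.76)]
bar_top [([622, -29, 142], 0.61)]
cuff1 [([624, -39, 173], 0.75)]
```

```bash
python3 -m crank '[[1,[0.1,0,-0.6],[0,0,0]],[1,[0,0,-0.6],[0,0,0]],[1,[0,0,-0.6],[0,0,0]],[1,[0,0,-0.6],[0,0,0]],[1,[0,0,-0.6],[0,0,0]],[1,[0,0,-0.6],[0,0,0]],[1,[0,0,-0.6],[0,0,0]],[1,[0,0,-0.6],[0,0,0]],[1,[0,0,-0.6],[0,0,0]],[1,[0,0,-0.5],[0,0,0]],[1,[0,0,0],[0,0,0]],[1,[0,0,0],[0,0,0]]]' 40
python3 -m crank '[[1,[0,0,-0.2],[0,0,0]],[1,[0,0,-0.2],[0,0,0]],[1,[0,0,0],[0,0,0]],[1,[0,0,0],[0,0,0]]]' 40
```

```text
clock: 41.95
position: [0.625, -0.0439, 0.1239]
ee_rot: [-0.023, 0.707, 0.023, 0.707]
ft_force: [-0.5, 0.4, -1.0]
grip_width: 0.734
clock: 42.28
position: [0.6251, -0.0439, 0.1201]
ee_rot: [-0.023, 0.707, 0.023, 0.707]
ft_force: [-1.0, 0.3, -1.0]
grip_width: 0.736
```

```bash
python3 -m crank '[[1,[0,0,-0.15],[0,0,0]],[1,[0,0,-0.1],[0,0,0]],[1,[0,0,0],[0,0,0]],[1,[0,0,0],[0,0,0]]]' 40
python3 -m crank '[[1,[0,0,0],[0,0,0]],[0.5,[0,0,0],[0,0,0]],[0,[0,0,0],[0,0,0]],[0,[0,0,0],[0,0,0]],[0,[0,0,0],[0,0,0]],[0,[0,0,1],[0,0,0]],[0,[0,0,2],[0,0,0]],[0,[0,0,2],[0,0,0]],[0,[0,0,2],[0,0,0]],[0,[0,0,2],[0,0,0]],[0,[0,0,0],[0,0,0]],[0,[0,0,0],[0,0,0]]]' 40
python3 -m crank '[[0,[-1.1,2.9,0],[0,0,0]],[0,[-1.1,2.9,0],[0,0,0]],[0,[-1.1,2.9,0],[0,0,0]],[0,[-1.1,2.9,0],[0,0,0]],[0,[-1.1,2.9,0],[0,0,0]],[0,[-1.1,2.9,0],[0,0,0]],[0,[-1.1,2.9,0],[0,0,0]],[0,[-1.1,2.9,0],[0,0,0]],[0,[-1.1,2.9,0],[0,0,0]],[0,[-1.1,2.9,0],[0,0,0]],[0,[-1.1,2.9,0],[0,0,0]],[0,[-1.1,2.2,0],[0,0,0]]]' 40
python3 -m crank '[[0,[0,0,0],[0,0,0]],[0,[0,0,0],[0,0,0]],[0,[0,0,0],[0,0,0]]]' 40
python3 - <<'E'
from h import *
st();print(jaw())
p=viewer.camera("wrist"); marks(p,["bezel1","cuff1","cork_b"]); cuff(p,(.490,.312)); save(p,"w14",1.4)
for c in ("top","scene"):
  p=viewer.camera(c); marks(p,["bezel1","cuff1"]); save(p,c+"14",1.4)
E
```

```text
clock: 42.62
position: [0.6255, -0.0439, 0.1195]
ee_rot: [-0.024, 0.706, 0.023, 0.707]
ft_force: [-6.4, -0.7, 13.8]
grip_width: 0.733
clock: 43.62
position: [0.6258, -0.0437, 0.2093]
ee_rot: [-0.023, 0.706, 0.023, 0.708]
ft_force: [-0.3, 0.1, -0.5]
grip_width: 1.001
clock: 44.62
position: [0.4915, 0.2992, 0.2069]
ee_rot: [-0.024, 0.707, 0.024, 0.706]
ft_force: [0.6, -0.9, 0.3]
grip_width: 0.999
clock: 44.87
position: [0.4933, 0.2961, 0.207]
ee_rot: [-0.023, 0.707, 0.023, 0.706]
ft_force: [1.4, -1.2, 0.1]
grip_width: 1.001
{'clock': 44.8667, 'position': [0.4933, 0.2961, 0.207], 'ee_rot': [-0.0235, 0.707, 0.0228, 0.7065], 'ft_force': [1.4195, -1.1738, 0.148], 'grip_width': 1.0011, 'joint_pos': [0.0996, 0.3659, -0.8906, 1.5931, 0.2913, 1.3236, -0.7654]}
0.06547962800487653
bezel1 [([491, 306, 46], 0.72)]
cuff1 [([492, 313, 4], 0.55)]
cork_b [([526, 217, 2], 0.71)]
cuff c [492.1 312.6] size [0.0402 0.0608] yaw 0.118
bezel1 [([629, -120, 154], 0.88), ([623, -44, 153], 0.68), ([491, 314, 48], 0.43)]
cuff1 [([630, -113, 104], 0.76), ([626, -46, 101], 0.62), ([489, 310, 1], 0.45)]
bezel1 [([630, -116, 150], 0.94), ([623, -43, 150], 0.63)]
cuff1 [([623, -110, 106], 0.94), ([624, -43, 103], 0.92), ([493, 313, 3], 0.88)]
```

View pics/w14.png

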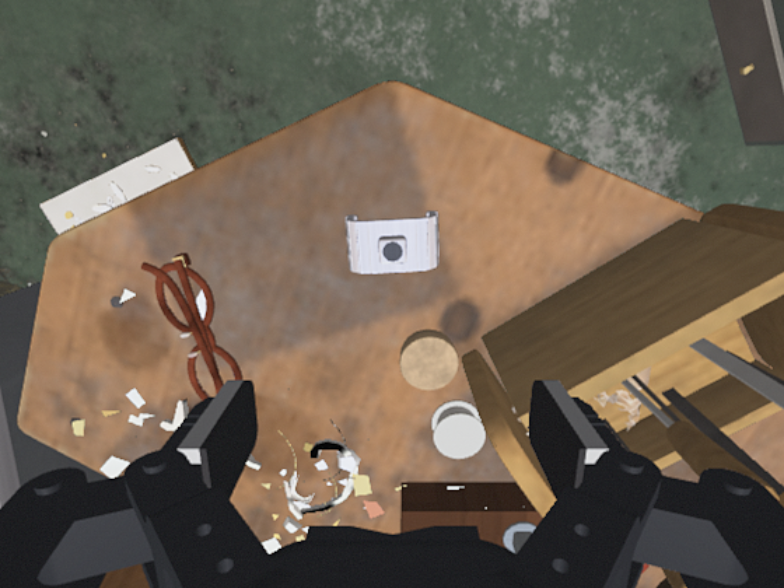

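Only cuff 3 remains, at (393,245) px and nearly parallel to the jaws. The caddy's corner at (485,340) is clear of the descent. Grasp it.

```bash
python3 -m crank '[[0,[0,0.8,-1.5],[0,0,0.04]],[0,[-0.05,0.8,-2],[0,0,0]],[0,[0,0,-2],[0,0,0]],[0,[0,0,-2],[0,0,0]],[0,[0,0,-2],[0,0,0]],[0,[0,0,-2],[0,0,0]],[0,[0,0,-2],[0,0,0]],[0,[0,0,-2],[0,0,0]],[0,[0,0,-2],[0,0,0]],[0,[0,0,-1.7],[0,0,0]],[0,[0,0,-0.6],[0,0,0]],[0,[0,0,0],[0,0,0]]]' 40
python3 -m crank '[[0.1,[0,0,0],[0,0,0]],[0.2,[0,0,0],[0,0,0]],[0.3,[0,0,0],[0,0,0]],[0.5,[0,0,0],[0,0,0]],[1,[0,0,0],[0,0,0]],[1,[0,0,0],[0,0,0]],[1,[0,0,0],[0,0,0]],[1,[0,0,0],[0,0,0]]]' 40
```

```text
clock: 46.37
position: [0.4913, 0.3129, 0.0076]
ee_rot: [-0.038, 0.707, 0.038, 0.705]
ft_force: [-0.6, 0.8, -0.0]
grip_width: 0.998
clock: 47.03
position: [0.4933, 0.3138, 0.0111]
ee_rot: [-0.037, 0.705, 0.038, 0.707]
ft_force: [-1.9, -0.3, 5.9]
grip_width: 0.737
```

```bash
python3 -m crank '[[1,[0,0,0.5],[0,0,0]],[1,[0,0,1.5],[0,0,0]],[1,[0,0,2],[0,0,-0.04]],[1,[0,0,2],[0,0,0]],[1,[0,0,2],[0,0,0]],[1,[0,0,2],[0,0,0]],[1,[0,0,2],[0,0,0]],[1,[0,0,2],[0,0,0]],[1,[0,0,2],[0,0,0]],[1,[0,0,2],[0,0,0]],[1,[0,0,0],[0,0,0]]]' 40
python3 -m crank '[[1,[0,-1.5,0],[0,0,0]],[1,[0,-2.5,0],[0,0,0]],[1,[0,-2.5,0],[0,0,0]],[1,[0,-2.5,0],[0,0,0]],[1,[0,-2.5,0],[0,0,0]],[1,[0,-2.5,0],[0,0,0]],[1,[0,-2.5,0],[0,0,0]],[1,[0,-2.5,0],[0,0,0]],[1,[0,-2.5,0],[0,0,0]],[1,[0,-2.5,0],[0,0,0]],[1,[1,-2.5,0],[0,0,0]],[1,[1.7,-1.5,0],[0,0,0]]]' 40
python3 -m crank '[[1,[2,-0.3,0],[0,0,0]],[1,[2,-0.2,0],[0,0,0]],[1,[2,0,0],[0,0,0]],[1,[2,0,0],[0,0,0]],[1,[1.5,0,0],[0,0,0]],[1,[0.6,0,0],[0,0,0]],[1,[0,0,0],[0,0,0]],[1,[0,0,0],[0,0,0]],[1,[0,0,0],[0,0,0]]]' 40
python3 - <<'E'
from h import *
st();print(jaw())
p=viewer.camera("wrist"); marks(p,["bezel1","bar_top","cuff1"])
E
```

```text
clock: 47.95
position: [0.4937, 0.3146, 0.1951]
ee_rot: [-0.022, 0.705, 0.025, 0.709]
ft_force: [0.1, 0.2, 0.2]
grip_width: 0.736
clock: 48.95
position: [0.5189, 0.0301, 0.1904]
ee_rot: [-0.024, 0.707, 0.022, 0.707]
ft_force: [0.7, -0.1, -0.2]
grip_width: 0.737
clock: 49.7
position: [0.6198, 0.0283, 0.1899]
ee_rot: [-0.024, 0.707, 0.023, 0.707]
ft_force: [0.1, -0.1, -0.4]
grip_width: 0.735
{'clock': 49.7, 'position': [0.6198, 0.0283, 0.1899], 'ee_rot': [-0.0236, 0.7068, 0.0234, 0.7067], 'ft_force': [0.0873, -0.0544, -0.4409], 'grip_width': 0.7345, 'joint_pos': [0.44, 0.4442, -0.7388, 1.4987, 0.3038, 1.3164, -0.2606]}
0.0665064777236517
bezel1 [([619, 24, 224], 0.87), ([629, -47, 155], 0.6)]
bar_top []
cuff1 [([618, 27, 183], 0.62)]
```

```bash
python3 -m crank '[[1,[0.05,0,-0.6],[0,0,0]],[1,[0,0,-0.6],[0,0,0]],[1,[0,0,-0.6],[0,0,0]],[1,[0,0,-0.6],[0,0,0]],[1,[0,0,-0.6],[0,0,0]],[1,[0,0,-0.6],[0,0,0]],[1,[0,0,-0.7],[0,0,0]],[1,[0,0,-0.7],[0,0,0]],[1,[0,0,-0.7],[0,0,0]],[1,[0,0,-0.6],[0,0,0]],[1,[0,0,-0.6],[0,0,0]],[1,[0,0,0],[0,0,0]]]' 40
python3 -m crank '[[1,[0,0,-0.2],[0,0,0]],[1,[0,0,-0.2],[0,0,0]],[1,[0,0,0],[0,0,0]],[1,[0,0,0],[0,0,0]]]' 40
```

```text
clock: 50.9
position: [0.6205, 0.028, 0.1191]
ee_rot: [-0.023, 0.707, 0.023, 0.706]
ft_force: [0.5, -0.8, -1.0]
grip_width: 0.733
clock: 51.23
position: [0.6213, 0.0281, 0.1169]
ee_rot: [-0.023, 0.707, 0.023, 0.707]
ft_force: [0.0, -0.4, -1.9]
grip_width: 0.736
```

```bash
python3 -m crank '[[1,[0,0,-0.15],[0,0,0]],[1,[0,0,0],[0,0,0]],[1,[0,0,0],[0,0,0]]]' 40
python3 -m crank '[[1,[0,0,-0.1],[0,0,0]],[1,[0,0,0],[0,0,0]],[1,[0,0,0],[0,0,0]]]' 40
```

```text
clock: 51.48
position: [0.6214, 0.0281, 0.1165]
ee_rot: [-0.023, 0.706, 0.023, 0.707]
ft_force: [-3.9, -1.0, 9.3]
grip_width: 0.734
clock: 51.73
position: [0.6215, 0.0281, 0.1164]
ee_rot: [-0.024, 0.706, 0.023, 0.707]
ft_force: [-7.3, -1.0, 17.3]
grip_width: 0.74
```

Contact with the bar. I release, rise, pull clear and check all the views.

```bash
python3 -m crank '[[1,[0,0,0.1],[0,0,0]],[0.5,[0,0,0],[0,0,0]],[0,[0,0,0],[0,0,0]],[0,[0,0,0],[0,0,0]],[0,[0,0,0],[0,0,0]],[0,[0,0,1],[0,0,0]],[0,[0,0,2],[0,0,0]],[0,[0,0,2],[0,0,0]],[0,[0,0,2],[0,0,0]],[0,[0,0,2],[0,0,0]],[0,[0,0,2],[0,0,0]],[0,[0,0,0],[0,0,0]]]' 40
python3 -m crank '[[0,[-2,0,0.5],[0,0,0]],[0,[-2.5,0,0.5],[0,0,0]],[0,[-2.5,0,0.5],[0,0,0]],[0,[-2.5,0,0.5],[0,0,0]],[0,[-2.5,0,0],[0,0,0]],[0,[-2.5,0,0],[0,0,0]],[0,[-2,0,0],[0,0,0]],[0,[0,0,0],[0,0,0]],[0,[0,0,0],[0,0,0]],[0,[0,0,0],[0,0,0]]]' 40
python3 - <<'E'
from h import *
st()
N=["bezel1","cuff1","handle","block_hole","bar_top","cork_b","solder_spool","film_can"]
ims=[]
for c in ("top","scene"):
  p=viewer.camera(c); marks(p,N,mn=.3); f=p["frame"][:,:,::-1]
  ims.append(cv2.resize(f[130:290,140:430] if c=="top" else f[150:350,190:400],(780,430) if c=="top" else (400,381)))
cv2.imwrite("pics/t15.png",ims[0]); cv2.imwrite("pics/s15.png",ims[1])
E
```

```text
clock: 52.73
position: [0.6227, 0.0287, 0.2302]
ee_rot: [-0.023, 0.705, 0.023, 0.709]
ft_force: [0.1, 0.5, -0.2]
grip_width: 0.997
clock: 53.57
position: [0.4566, 0.028, 0.2455]
ee_rot: [-0.023, 0.706, 0.023, 0.707]
ft_force: [0.8, 0.1, 0.3]
grip_width: 1.001
{'clock': 53.5667, 'position': [0.4566, 0.028, 0.2455], 'ee_rot': [-0.0234, 0.7064, 0.0231, 0.707], 'ft_force': [0.7714, 0.0964, 0.2785], 'grip_width': 1.0006, 'joint_pos': [0.6573, -0.0134, -0.7976, 1.8242, -0.0093, 1.3259, -0.0721]}
bezel1 [([624, -147, 154], 0.87), ([621, 29, 156], 0.87)]
cuff1 [([621, 25, 106], 0.72), ([627, -146, 105], 0.68), ([625, -48, 99], 0.62)]
handle [([434, -147, 85], 0.51)]
block_hole [([438, -147, 60], 0.59)]
bar_top [([623, -31, 139], 0.78)]
cork_b [([526, 223, -2], 0.67)]
solder_spool [([559, 156, 3], 0.54)]
film_can [([505, -279, 1], 0.51)]
bezel1 [([621, 29, 153], 0.96), ([625, -144, 150], 0.72), ([625, -43, 148], 0.68)]
cuff1 [([620, -141, 108], 0.9), ([622, 27, 106], 0.81), ([623, -43, 103], 0.56)]
handle [([435, -148, 90], 0.6)]
block_hole [([433, -145, 62], 0.64), ([527, 217, 2], 0.56)]
bar_top [([620, -30, 140], 0.93)]
cork_b [([530, 217, 1], 0.76), ([557, 156, 3], 0.37)]
solder_spool [([559, 155, -1], 0.77)]
film_can [([514, -276, 0], 0.86)]
```

View pics/t15.png

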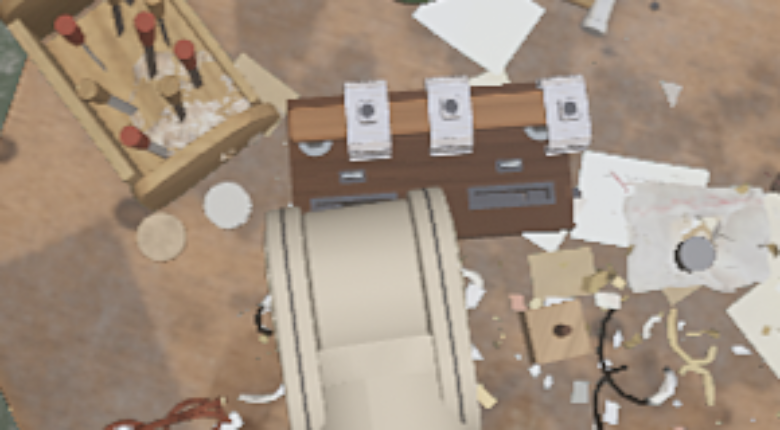

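View pics/s15.png

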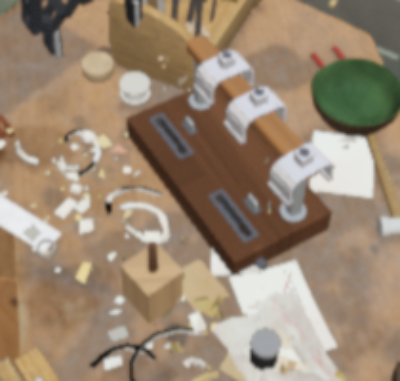

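Cuff 1 was knocked aside while hanging and is now at y ≈ -146 mm, close to the 118 mm limit. At crop px (568,108) it is still astride and square. I go back to measure it and shift it inwards.

```bash
python3 -m crank '[[0,[1,-1.5,0],[0,0,0]],[0,[1.5,-1.5,0],[0,0,0]],[0,[1.5,-1.5,0],[0,0,0]],[0,[1.5,-1.5,0],[0,0,0]],[0,[1.5,-1.5,0],[0,0,0]],[0,[1.5,-1.5,0],[0,0,0]],[0,[1.5,-1.5,0],[0,0,0]],[0,[1.5,-1.5,0],[0,0,0]],[0,[1.5,-1.5,0],[0,0,0]],[0,[1.5,-1.5,0],[0,0,0]],[0,[1.5,-1.5,0],[0,0,0]],[0,[1,-0.9,0],[0,0,0]]]' 40
python3 -m crank '[[0,[0,0,0],[0,0,0]],[0,[0,0,0],[0,0,0]],[0,[0,0,0],[0,0,0]]]' 40
python3 - <<'E'
from h import *
st();print(jaw())
p=viewer.camera("wrist"); marks(p,["bezel1","bar_top","cuff1"]); save(p,"w16",1.4)
E
```

```text
clock: 55.47
position: [0.6269, -0.1481, 0.2444]
ee_rot: [-0.023, 0.707, 0.023, 0.707]
ft_force: [0.3, -1.3, -0.1]
grip_width: 1.003
clock: 55.72
position: [0.6258, -0.145, 0.2451]
ee_rot: [-0.023, 0.707, 0.024, 0.707]
ft_force: [0.1, -0.6, 0.1]
grip_width: 1.0
{'clock': 55.7167, 'position': [0.6258, -0.145, 0.2451], 'ee_rot': [-0.0234, 0.7068, 0.0238, 0.7066], 'ft_force': [0.1458, -0.5723, 0.138], 'grip_width': 0.9997, 'joint_pos': [0.6375, 0.4424, -0.6667, 1.3614, 0.2701, 1.4293, 0.0471]}
0.06679032167544885
bezel1 [([621, -144, 156], 0.87), ([627, -46, 157], 0.63)]
bar_top [([624, -29, 142], 0.76)]
cuff1 [([623, -145, 108], 0.9), ([623, -40, 109], 0.7)]
```

Run:
```python
from h import *
p=viewer.camera("wrist"); f=p["frame"]; hsv=cv2.cvtColor(f,cv2.COLOR_RGB2HSV)
for X in [(.623,-.145),(.625,-.045)]:
    x,y=proj(p,np.r_[X,.148]).astype(int); m=np.zeros(f.shape[:2],np.uint8); s=np.s_[max(y-60,0):y+60,x-80:x+80]
    m[s]=((hsv[...,1]<45)&(hsv[...,2]>60))[s]*255; m=cv2.morphologyEx(m,cv2.MORPH_OPEN,np.ones((9,9)))
    k=max(cv2.findContours(m,0,1)[0],key=cv2.contourArea); r=cv2.minAreaRect(k); b=cv2.boxPoints(r); w=np.array([ray(p,q,.145)[:2] for q in b]); print((x,y),r,np.round(w*1000).tolist())
```

```text
(np.int64(276), np.int64(212)) ((257.9743347167969, 225.90109252929688), (89.26091766357422, 127.69705963134766), 87.54597473144531) [[559.0, -128.0], [653.0, -118.0], [664.0, -190.0], [561.0, -202.0]]
(np.int64(289), np.int64(69)) ((288.0, 70.5), (59.0, 90.0), 90.0) [[594.0, -29.0], [653.0, -26.0], [657.0, -62.0], [595.0, -66.0]]
```

```bash
python3 -m crank '[[0,[-0.1,0,-1],[0,0,0]],[0,[0,0,-1.5],[0,0,0]],[0,[0,0,-1.5],[0,0,0]],[0,[0,0,-1.5],[0,0,0]],[0,[0,0,-1.5],[0,0,0]],[0,[0,0,-1.5],[0,0,0]],[0,[0,0,-1.5],[0,0,0]],[0,[0,0,-1.5],[0,0,0]],[0,[0,0,-1],[0,0,0]],[0,[0,0,-0.6],[0,0,0]],[0,[0,0,0],[0,0,0]],[0,[0,0,0],[0,0,0]]]' 40
python3 -m crank '[[0.1,[0,0,0],[0,0,0]],[0.2,[0,0,0],[0,0,0]],[0.3,[0,0,0],[0,0,0]],[0.5,[0,0,0],[0,0,0]],[1,[0,0,0],[0,0,0]],[1,[0,0,0],[0,0,0]],[1,[0,0,0],[0,0,0]],[1,[0,0,0],[0,0,0]]]' 40
```

```text
clock: 56.97
position: [0.6252, -0.1459, 0.1143]
ee_rot: [-0.023, 0.707, 0.023, 0.707]
ft_force: [1.0, -0.5, 0.8]
grip_width: 1.001
clock: 57.63
position: [0.6256, -0.146, 0.1155]
ee_rot: [-0.024, 0.706, 0.023, 0.707]
ft_force: [-2.0, 0.4, 5.4]
grip_width: 0.738
```

```bash
python3 -m crank '[[1,[0,0,0.4],[0,0,0]],[1,[0,0,0.4],[0,0,0]],[1,[0.1,0.5,0],[0,0,0]],[1,[0.1,1,0],[0,0,0]],[1,[0.1,1,0],[0,0,0]],[1,[0,0.5,0],[0,0,0]],[1,[0,0,0],[0,0,0]],[1,[0,0,-0.3],[0,0,0]],[1,[0,0,-0.3],[0,0,0]],[1,[0,0,0],[0,0,0]],[1,[0,0,0],[0,0,0]]]' 40
python3 -m crank '[[1,[0,0,-0.2],[0,0,0]],[1,[0,0,0],[0,0,0]],[1,[0,0,0],[0,0,0]]]' 40
```

```text
clock: 58.55
position: [0.6281, -0.1164, 0.1159]
ee_rot: [-0.023, 0.707, 0.023, 0.707]
ft_force: [-0.0, 0.7, 0.5]
grip_width: 0.741
clock: 58.8
position: [0.6282, -0.1164, 0.1156]
ee_rot: [-0.023, 0.707, 0.023, 0.707]
ft_force: [-7.2, 1.1, 13.6]
grip_width: 0.736
```

```bash
python3 -m crank '[[1,[0,0,0.1],[0,0,0]],[0.5,[0,0,0],[0,0,0]],[0,[0,0,0],[0,0,0]],[0,[0,0,0],[0,0,0]],[0,[0,0,0],[0,0,0]],[0,[0,0,1],[0,0,0]],[0,[0,0,2],[0,0,0]],[0,[0,0,2],[0,0,0]],[0,[0,0,2],[0,0,0]],[0,[0,0,2],[0,0,0]],[0,[0,0,2],[0,0,0]],[0,[0,0,0],[0,0,0]]]' 40
python3 -m crank '[[0,[-2,1,0.5],[0,0,0]],[0,[-2.5,2,0.5],[0,0,0]],[0,[-2.5,2,0.5],[0,0,0]],[0,[-2.5,2,0.5],[0,0,0]],[0,[-2.5,2,0],[0,0,0]],[0,[-2.5,2,0],[0,0,0]],[0,[-2,2,0],[0,0,0]],[0,[0,0,0],[0,0,0]],[0,[0,0,0],[0,0,0]],[0,[0,0,0],[0,0,0]]]' 40
python3 - <<'E'
from h import *
N=["bezel1","cuff1","handle","block_hole","bar_top"]
for c in ("top","scene"):
  p=viewer.camera(c); marks(p,N,mn=.3)
E
```

```text
clock: 59.8
position: [0.6298, -0.1157, 0.2302]
ee_rot: [-0.024, 0.705, 0.023, 0.709]
ft_force: [0.2, -0.2, 0.5]
grip_width: 1.001
clock: 60.63
position: [0.4634, 0.0135, 0.2454]
ee_rot: [-0.023, 0.706, 0.023, 0.707]
ft_force: [-0.3, -0.3, -0.5]
grip_width: 0.999
bezel1 [([625, -119, 150], 0.81), ([621, 28, 153], 0.79), ([625, -46, 152], 0.67)]
cuff1 [([620, 26, 107], 0.97), ([628, -113, 105], 0.64), ([628, -48, 103], 0.62)]
handle [([435, -145, 84], 0.45)]
block_hole [([440, -145, 59], 0.9)]
bar_top [([622, -30, 140], 0.77)]
bezel1 [([621, 30, 154], 0.74), ([624, -41, 152], 0.64), ([630, -116, 151], 0.56)]
cuff1 [([623, -113, 108], 0.77), ([617, 26, 108], 0.67), ([627, -47, 102], 0.64)]
handle [([440, -147, 87], 0.66), ([627, -116, 149], 0.45), ([619, 28, 156], 0.35)]
block_hole [([437, -144, 62], 0.68)]
bar_top [([619, -28, 140], 0.89)]
```

```bash
python3 -c "
from h import *
print(manip.hand_in()); st()"
```

```text
the job is handed in; nothing more can be done
None
the job is handed in; nothing more can be done
```

The stand is locked, all three cuffs present hang astride the bar, and the scriber stands in its block again. I handed the job in at about 61 s. The hand-in gives no verdict.

- **Pins:** In each groove the tip slid along the floor, dropped into the hole, and I pushed to a hard stop (about 14 N right, 18 N left). The tool stopped about 11 mm below floor contact, which matches full travel. Both flags showed raised afterwards.
- **Cuffs:** Cuff 1 was knocked about 30 mm along the bar after it was hung, so I regripped it and moved it back. In the last camera check the bezels were at y ≈ -117, -44 and +29 mm. That is about 72 mm apart and within roughly 86 mm of the bar's middle. They sat 10–14 mm above the bar and within about 5 mm of its centre line.
- **Scriber:** The network put its handle at 84–87 mm height, within about 5 mm of the hole.
- **Bystanders:** The cork, spool and film can were within the detector's few millimetres of scatter of their starting places. I last checked them just before the cuff 1 fix, which did not go near them.

The two views disagreed on bar centre and bezel positions by up to 5 mm, well inside the tolerances. I had used up my 16 pictures, so the cuff 1 fix was checked only from the networks' positions. Before it I also tried to measure cuff 1's angle by image processing. That failed because white paper spoiled the outline, so I took the angle from the earlier picture.

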